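Rebuild two fermenter stirrers on their shafts

ROBOT

A 7-joint arm with a two-finger parallel gripper is mounted at the origin on the work surface. World frame = base frame: x ahead of the robot, y to its left, z up, the work surface at z = 0. Lengths are in m, angles in rad, forces in N, time in s.
With the tool pointing down it reaches from about 0.4 to 0.85 m from the base axis. Payload 4.5 kg.
Tool frame: the origin (TCP) lies between the finger pads; the fingertips stand 14 mm ahead of it and the grasp point (between the pads) lies 5 mm behind it; x points along the fingers, z is the direction in which the jaws open and shut, and the axes are right-handed (so a half turn about x gives the same grasp; the last joint's range is limited). The gripper opens to 88 mm and grips with 3 to 60 N. Pads are 18 mm wide; open, the fingers measure 123 mm over their backs; the gripper's body (75 mm by 187 mm) begins 45 mm behind the grasp point.
Start: joints at [-1.202, 0.689, -0.195, 1.565, 0.157, 0.902, -0.215], TCP at [0.205, 0.59, 0.216] pointing down, gripper open.
Joint ranges: [-3.01, 3.01], [-0.46, 2.08], [-1.47, 1.51], [0.13, 2.56], [-1, 4.14], [0.04, 2.09], [-2.66, 2.66]. Speed limits (rad/s): [2.57, 2.57, 3.14, 3.14, 3.14, 3.14, 3.14].

INTERFACE

Orientations are given as a unit quaternion [x, y, z, w].
In Python, from plant import r, cams gives the robot as it stands.
- The arm moves only by the tool apply_moves, never from a script. Its arguments are lists of equal length, an entry for each row: "travel": the shift along the world's x, y, z in cm, a list of three; "roll": the turn about the world's z in degrees; "gripper": the finger opening in cm, from 0 to 8.81. In form: {"travel": [[x, y, z], ...], "roll": [roll, ...], "gripper": [gripper, ...]}. A call has exactly 8 rows; each row is the pose to reach, as a shift and turn from the pose commanded when the call began; what a row does not reach only later rows make up. A row lasts 1/12 s, in which the tool goes at most 41.7 mm and 7.16 degrees, less where a joint would pass 70% of its speed; a pose out of reach is approached as far as the arm can. A call with a gripper value outside its range is refused whole. The fingers move at their own pace and stop on an object; "newtons" is the grip in N (left out, the last holds). Time passes only in rows, so rows that repeat a pose let the fingers close, or fill a call up. It gives the time, the measured TCP pose, the force and the opening at its end, in the units of the state.
- r.get_state(): the state, without advancing time (a new reading comes with each control period).
- cams.snapshot(name): name is "side" or "top" or "wrist"; returns a dict with "image" (400x640x3 uint8, red, green, blue), "fx", "fy", "cx", "cy" (pixels), "R" (3x3) and "t" (3): a world point X has camera coordinates R X + t. Camera axes: x right, y down, z forward; pixel columns grow to the right and rows downward; lengths in m; the calibration is good to about 2 mm. A picture is of the moment at which its call begins. There is no depth.
- r.finish_job(): hands the job in, once; it reports no verdict.
The state is a dict: "clock": time; "q": joint angles; "qd": joint speeds; "joint_torque": joint torques, N m; "tool_pos": TCP position; "eef_rot": TCP orientation; "contact_force": force on the tool from outside, world axes, zero at the start; "moment": the same for the moment, N m; "opening": opening from 0.0 (shut) to 1.0 (fully open).
Only numpy, scipy, OpenCV 4.12 (cv2) and the standard library are available. Lean on these libraries where they do the work, as an engineer would, in place of code of your own. Each camera call takes 0.05 s, during which the arm holds its last target. There are 200 camera calls.

TASK

Rebuild the two fermenter stirrers: on the green-footed shaft put the steel impeller, then the violet spacer, then the orange cap; on the blue-footed shaft put the white impeller, then the yellow cap. Keep every part the way up it stands now and lower it down its shaft until it sits fully home on what is below it, without letting it fall down the shaft. Leave both stirrers released and at rest.

Things in the scene. Friction and masses are not known exactly. Their poses are not given: they have to be found in the camera images.
- green_shaft: upright stirrer shaft on a GREEN foot (mm). Fixed to the bench. Round foot 100 across, 10 thick; on it a boss 36 across, its flat top (the seat) 20 above the bench; from it a steel shaft 12 thick, tapering over its last 14 to a 5 wide tip 96 above the bench. Origin: centre of the foot's underside, on the shaft's axis; z up. Undersides of fitted parts: 20 (impeller), 58 (spacer) and 80 (cap) above the bench.
- blue_shaft: upright stirrer shaft on a BLUE foot (mm). Fixed to the bench. Round foot 100 across, 10 thick; on it a boss 36 across, its flat top (the seat) 20 above the bench; from it a steel shaft 12 thick, tapering over its last 14 to a 5 wide tip 80 above the bench. Origin: centre of the foot's underside, on the shaft's axis; z up. Undersides of fitted parts: 20 (impeller) and 58 (cap) above the bench.
- steel_impeller: dark grey bare steel disc impeller, 72 mm across six upright blades (blades and disc all lie within the lowest 13 mm), about 120 g, standing hub up. The hub is a plain upright tube, 36 outside, 38 tall, with a 22 mm bore right through; it is gripped by the part of the hub above the blades. Origin: centre of its underside; z up along the bore.
- white_impeller: white plastic impeller, 72 mm across four slanted paddles (which lie within the lowest 14 mm), about 80 g, standing hub up. The hub is a plain upright tube, 36 outside, 38 tall, with a 22 mm bore right through; it is gripped by the part of the hub above the blades. Origin: centre of its underside; z up along the bore.
- spacer: violet spacer, a plain short tube open at both ends: 36 mm outside, 22 mm bore, 22 mm tall, about 40 g, standing upright. Origin: centre of its underside; z up along the bore.
- orange_cap: ORANGE end cap: upright cylinder 36 mm across and 38 mm tall, closed flat top with a small dark screw head, 22 mm bore open below and 30 mm deep; about 50 g, standing open end down. Origin: centre of its underside; z up along the bore.
- yellow_cap: YELLOW end cap: the same shape and size as the orange one (36 mm across, 38 mm tall, bore 22 mm wide and 30 mm deep from below), about 50 g, standing open end down. Origin: centre of its underside; z up along the bore.
Not all that is in view belongs to the job. Of the things that look like the green_shaft, the middle-sized one is meant.

How it is judged:
By the outcome, as a careful person would: the job done as asked, in the order asked, and still so for the second after the job is handed in, with the robot touching nothing.
It also fails if it takes over 120 s, if anything falls off the work surface, if the arm or the gripper's body presses on something with over 40 N, if the wrist force passes 120 N, or if a joint passes its speed limit or range.

## Working session

There is one attempt and no reset: what is moved stays moved. The work goes in short steps, Python scripts to look and compute and a tool call to move; the robot and the scene stay as the last step left them, time stands still between calls to the robot, and variables do not carry over. Pictures are saved under pics/ and viewed, about 12 in all and at most 16, crops included, and the job is handed in when it is done.

Besides the shell and the picture viewer there is one more tool, called after ">>>" as name([rows], argument=value, ...), one row to a line, values as JSON. apply_moves: Moves the arm, as the interface text tells. Its arguments: {"type":"object","properties":{"travel":{"type":"array","items":{"type":"array","items":{"type":"number"}}},"roll":{"type":"array","items":{"type":"number"}},"gripper":{"type":"array","items":{"type":"number"}},"newtons":{"type":"number"}},"required":["travel","roll","gripper"]}

```bash
mkdir -p pics; ls; cat > h.py <<'E'
import numpy as np,cv2
from plant import r,cams
def snap(n,f):
    s=cams.snapshot(n); cv2.imwrite('pics/'+f+'.png',s['image'][:,:,::-1]); return s
def ray(s,u,v,z):
    R=np.array(s['R']);t=np.array(s['t']);c=-R.T@t
    d=R.T@np.array([(u-s['cx'])/s['fx'],(v-s['cy'])/s['fy'],1]); return c+d*(z-c[2])/d[2]
def proj(s,X):
    p=np.array(s['R'])@np.array(X)+np.array(s['t']); return p[0]/p[2]*s['fx']+s['cx'],p[1]/p[2]*s['fy']+s['cy']
E
python3 - <<'E'
from h import *
import pickle
S={n:snap(n,n+'0') for n in('top','side','wrist')}
pickle.dump(S,open('s0.pkl','wb'))
for n,s in S.items(): print(n,s['fx'],s['cx'],s['cy'],(-np.array(s['R']).T@np.array(s['t'])).round(3),np.array(s['R']).round(2).tolist())
st=r.get_state();print(st['clock'],st['tool_pos'],st['eef_rot'],st['opening'])
E
```

```text
pics
top 436.00747238796447 318.55639218950114 203.37987794988442 [0.513 0.051 1.103] [[-0.01, -1.0, 0.0], [-1.0, 0.01, -0.06], [0.06, -0.0, -1.0]]
side 508.3020253446913 322.38287396826826 205.71360881277414 [ 0.196 -0.688  0.921] [[0.88, -0.48, -0.02], [-0.37, -0.64, -0.67], [0.31, 0.6, -0.74]]
wrist 311.73905771722707 324.8936091741489 198.29392715139403 [0.128 0.617 0.384] [[0.33, 0.94, -0.0], [0.9, -0.31, 0.31], [0.29, -0.1, -0.95]]
0.15 [0.20523172 0.5898079  0.2148962 ] [-0.41003599  0.57668657  0.40940493  0.57592594] 1.0007738189511568
```

View pics/top0.png

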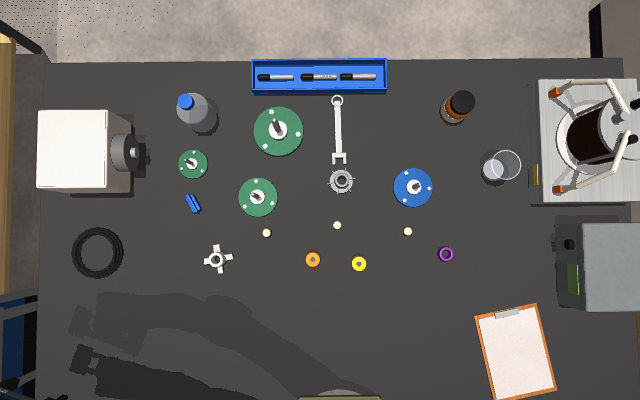

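View pics/side0.png

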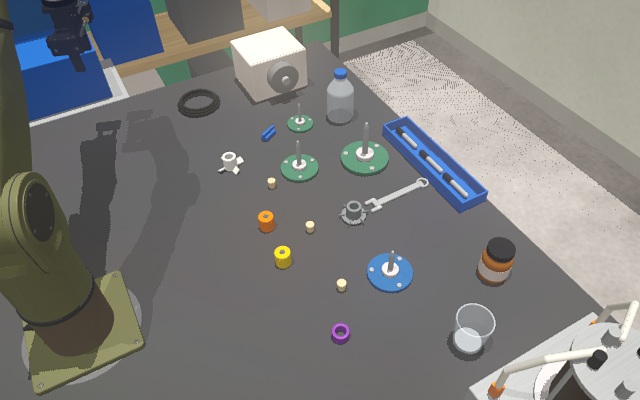

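The overhead view shows three green feet; the middle-sized one is at (257,197). Blue is at (413,187), steel at (341,181), white at (217,259), orange (313,259), yellow (359,264) and spacer (446,254). The side view agrees.

```bash
cat > m.py <<'E'
from h import *
import pickle
S=pickle.load(open('s0.pkl','rb'))
def blob(s,lo,hi,near,rad=45):
    h=cv2.cvtColor(s['image'],cv2.COLOR_RGB2HSV); m=cv2.inRange(h,np.array(lo),np.array(hi))
    k=np.zeros_like(m); cv2.circle(k,near,rad,255,-1); m&=k
    c=max(cv2.findContours(m,cv2.RETR_EXTERNAL,cv2.CHAIN_APPROX_NONE)[0],key=cv2.contourArea)
    c=cv2.convexHull(c); M=cv2.moments(c); return np.array([M['m10']/M['m00'],M['m01']/M['m00']]),cv2.fitEllipse(c)[1]
col=dict(green=((40,80,30),(90,255,255)),blue=((100,100,60),(118,255,255)),orange=((8,150,80),(18,255,255)),yellow=((25,150,80),(34,255,255)),violet=((135,80,50),(160,255,255)),white=((0,0,150),(180,60,255)))
T=S['top'];D=S['side']
for n,c,pt,ps,z,rd in [('green','green',(257,197),(300,167),.01,26),('blue','blue',(413,187),(390,272),.01,30),('big','green',(278,131),(365,157),.01,30),('small','green',(193,164),(300,123),.01,22),('orange','orange',(313,259),(266,221),.03,15),('yellow','yellow',(359,264),(283,257),.03,15),('violet','violet',(446,254),(341,334),.015,15),('white','white',(217,259),(231,162),.01,25)]:
    p,e=blob(T,*col[c],pt,rd); q,f=blob(D,*col[c],ps,rd+6)
    print(n,p.round(1),np.round(e,1),'top',ray(T,*p,z).round(4),'side',q.round(1),ray(D,*q,z).round(4))
E
python3 m.py; python3 -c "
import cv2
a=cv2.imread('pics/top0.png');b=cv2.imread('pics/side0.png')
A=cv2.resize(a[150:280,180:460],None,fx=2.8,fy=2.8,interpolation=2)
cv2.imwrite('pics/c1.png',A)"
```

```text
green [257.6 196.8] [38.9 39.6] top [0.5953 0.1985 0.01  ] side [299.1 167. ] [0.5915 0.1957 0.01  ]
blue [412.5 187. ] [39.2 39.6] top [ 0.6156 -0.1915  0.01  ] side [389.5 272.5] [ 0.6109 -0.1962  0.01  ]
big [278.1 131. ] [49.5 50. ] top [0.7619 0.1458 0.01  ] side [364.3 156.8] [0.7592 0.1444 0.01  ]
small [192.7 163.8] [28.8 29.7] top [0.6804 0.3618 0.01  ] side [299.8 122.9] [0.676  0.3569 0.01  ]
orange [312.5 259. ] [14.5 15.3] top [0.4396 0.0621 0.03  ] side [266.  220.8] [0.4344 0.0533 0.03  ]
yellow [358.5 263. ] [13.6 14.5] top [ 0.4284 -0.0505  0.03  ] side [281.5 253.2] [ 0.4253 -0.0485  0.03  ]
violet [445.1 253.5] [14.9 16.7] top [ 0.4483 -0.2675  0.015 ] side [340.3 332.9] [ 0.4453 -0.2706  0.015 ]
white [214.3 259. ] [19.7 34.1] top [0.4411 0.3067 0.01  ] side [230.3 162.7] [0.4416 0.301  0.01  ]
```

View pics/c1.png

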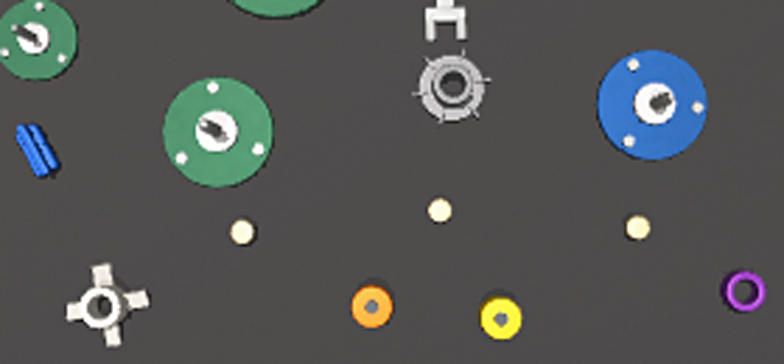

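```bash
python3 - <<'E'
from h import *
import pickle
S=pickle.load(open('s0.pkl','rb'));T=S['top']
o=lambda u,v:(180+u/2.8-.3,150+v/2.8-.3)
for n,u,v,z in [('steel bore',453,84,.038),('steel disc',452,89,.008),('white',100,306,.038),('orange',372,306,.038),('yellow',501.5,319,.038),('violet',743,291,.022),('green boss',217,131,.02),('blue boss',655,103.5,.02)]:
    print(n,ray(T,*o(u,v),z).round(4))
from scipy.spatial.transform import Rotation as Ro
st=r.get_state();print(Ro.from_quat(st['eef_rot']).as_matrix().round(2))
E
python3 -c "
import cv2
b=cv2.imread('pics/side0.png')
cv2.imwrite('pics/c2.png',cv2.resize(b[90:350,210:430],None,fx=2.3,fy=2.3,interpolation=2))"
```

```text
steel bore [ 0.6329 -0.0113  0.038 ]
steel disc [ 0.6317 -0.0121  0.008 ]
white [0.443  0.2975 0.038 ]
orange [0.4402 0.0618 0.038 ]
yellow [ 0.4276 -0.0504  0.038 ]
violet [ 0.4483 -0.2655  0.022 ]
green boss [0.5953 0.1981 0.02  ]
blue boss [ 0.6154 -0.1923  0.02  ]
[[-0.   -0.94  0.33]
 [-0.    0.33  0.94]
 [-1.   -0.   -0.  ]]
```

View pics/c2.png

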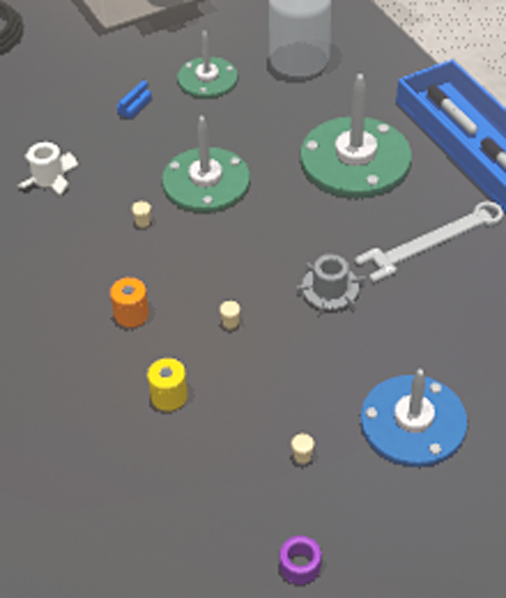

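Everything agrees between views to about 4 mm, so I take the mean. First I swing toward the steel impeller, turning the jaws along y.

>>> apply_moves([
  [2, -3, 0],
  [4, -6, 0],
  [6, -9, 0],
  [8.5, -12, 0],
  [11, -15, 0],
  [13, -18, 0],
  [15, -21, 0],
  [17, -24, 0],
], roll=[3, 6, 9, 12, 15, 17, 19, 19.3], gripper=[8.8, 8.8, 8.8, 8.8, 8.8, 8.8, 8.8, 8.8], newtons=25)

```text
clock: 0.82
tool_pos: [0.3761, 0.3485, 0.2154]
eef_rot: [-0.501, 0.499, 0.501, 0.499]
contact_force: [1.0, 0.0, 0.2]
opening: 1.0
```

>>> apply_moves([
  [2, -3, 0],
  [4, -6, 0],
  [6.5, -9, 0],
  [9, -12, -1],
  [11.5, -15, -2],
  [14, -18, -3],
  [16.5, -21, -4],
  [19, -24, -5],
], roll=[0, 0, 0, 0, 0, 0, 0, 0], gripper=[8.8, 8.8, 8.8, 8.8, 8.8, 8.8, 8.8, 8.8])

```text
clock: 1.48
tool_pos: [0.5662, 0.1085, 0.1649]
eef_rot: [-0.5, 0.5, 0.501, 0.499]
contact_force: [0.5, -0.6, -0.9]
opening: 0.999
```

>>> apply_moves([
  [1.6, -3, 0],
  [3.2, -6, 0],
  [4.8, -9, 0],
  [6.4, -12.2, 0],
  [6.4, -12.2, -2],
  [6.4, -12.2, -3.5],
  [6.4, -12.2, -3.5],
  [6.4, -12.2, -3.5],
], roll=[0, 0, 0, 0, 0, 0, 0, 0], gripper=[8.8, 8.8, 8.8, 8.8, 8.8, 8.8, 8.8, 8.8])

```text
clock: 2.15
tool_pos: [0.6285, -0.0115, 0.1298]
eef_rot: [-0.5, 0.5, 0.501, 0.499]
contact_force: [-0.2, -0.2, 0.3]
opening: 0.998
```

```bash
python3 - <<'E'
from h import *
s=snap('wrist','w1');st=r.get_state();print(st['tool_pos'],st['q'])
im=s['image'].copy()
for X,c in [((.630,-.013,.038),(255,0,0)),((.593,.1968,.02),(0,255,0))]:
    p=proj(s,X);print(p)
    if 0<p[0]<640 and 0<p[1]<400: cv2.circle(im,(int(p[0]),int(p[1])),4,c,-1)
cv2.imwrite('pics/w1.png',im[:,:,::-1])
E
```

```text
[ 0.62927801 -0.01102703  0.13074435] [ 0.13173965  0.81261238 -0.34361054  1.6227475   0.35848574  0.76937251
  1.201195  ]
(np.float64(322.56687785275625), np.float64(196.43313430645028))
(np.float64(556.933448846479), np.float64(151.4722606643735))
```

View pics/w1.png

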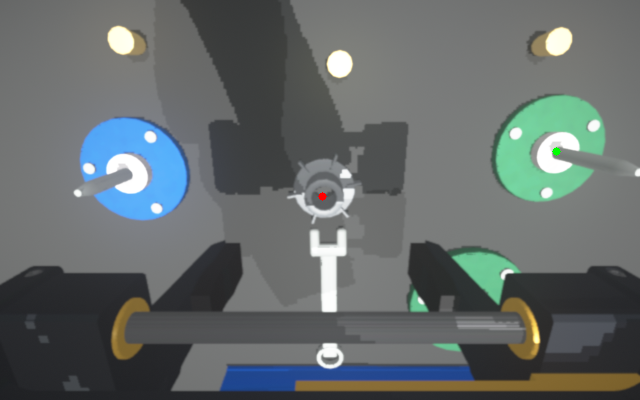

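Wrist view: the steel hub is right under the projected estimate (322,196), midway between the fingers; the green boss estimate also lands at (557,152). I descend and grip.

>>> apply_moves([
  [0.1, -0.1, -2],
  [0.1, -0.1, -4],
  [0.1, -0.1, -6],
  [0.1, -0.1, -8],
  [0.1, -0.1, -9],
  [0.1, -0.1, -9.8],
  [0.1, -0.1, -9.8],
  [0.1, -0.1, -9.8],
], roll=[0, 0, 0, 0, 0, 0, 0, 0], gripper=[8.8, 8.8, 8.8, 8.8, 8.8, 8.8, 8.8, 8.8])

```text
clock: 2.87
tool_pos: [0.6309, -0.0123, 0.0333]
eef_rot: [0.501, -0.499, -0.5, -0.5]
contact_force: [0.6, -0.1, 0.1]
opening: 0.998
```

>>> apply_moves([
  [0, 0, 0],
  [0, 0, 0],
  [0, 0, 0],
  [0, 0, 0],
  [0, 0, 0],
  [0, 0, 0],
  [0, 0, 0],
  [0, 0, 0],
], roll=[0, 0, 0, 0, 0, 0, 0, 0], gripper=[6, 4, 3, 3, 3, 3, 3, 3])

```text
clock: 3.53
tool_pos: [0.6303, -0.0127, 0.0326]
eef_rot: [-0.5, 0.499, 0.501, 0.5]
contact_force: [0.3, -0.6, -0.1]
opening: 0.418
```

Opening 36.8 mm means the hub is held. I lift it and carry it over.

>>> apply_moves([
  [0, 0, 1],
  [0, 0, 3],
  [0, 0, 5],
  [0, 0, 7],
  [0, 0, 9],
  [0, 0, 10.5],
  [0, 0, 11.5],
  [0, 0, 11.5],
], roll=[0, 0, 0, 0, 0, 0, 0, 0], gripper=[3, 3, 3, 3, 3, 3, 3, 3])

```text
clock: 4.2
tool_pos: [0.6319, -0.0125, 0.1503]
eef_rot: [0.502, -0.498, -0.499, -0.501]
contact_force: [-0.2, -0.2, -0.0]
opening: 0.339
```

>>> apply_moves([
  [-0.5, 2, 0],
  [-1, 5, 0],
  [-1.5, 8, 0],
  [-2, 11, 0],
  [-2.5, 14, 0],
  [-3, 17, 0],
  [-3.5, 19.5, 0],
  [-3.7, 21, 0],
], roll=[0, 0, 0, 0, 0, 0, 0, 0], gripper=[3, 3, 3, 3, 3, 3, 3, 3])

```text
clock: 4.87
tool_pos: [0.5912, 0.2017, 0.1467]
eef_rot: [-0.501, 0.498, 0.503, 0.498]
contact_force: [-0.9, 0.2, -0.0]
opening: 0.339
```

```bash
python3 - <<'E'
from h import *
S=snap('side','s2');W=snap('wrist','w2');st=r.get_state();print(st['tool_pos'],st['contact_force'])
a=cv2.resize(S['image'][40:210,200:400],(640,544))
b=cv2.resize(W['image'][60:360,120:520],(400,300))
cv2.imwrite('pics/c3.png',np.hstack([cv2.resize(a,(400,340)),np.vstack([b,np.zeros((40,400,3),np.uint8)])])[:,:,::-1])
print(proj(S,(.593,.1968,.096)),proj(S,(.593,.1968,.115)))
E
```

```text
[0.59157417 0.20179112 0.14684346] [-0.62734814  1.30980853 -0.1793442 ]
(np.float64(297.5514942592557), np.float64(141.27562400531934)) (np.float64(297.1232228190296), np.float64(135.34579057072713))
```

View pics/c3.png

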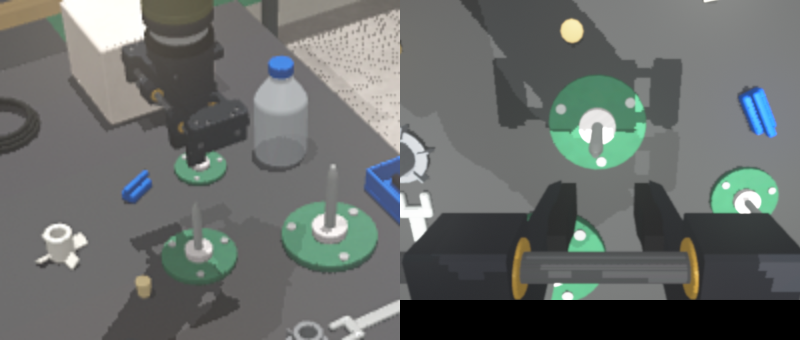

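The hand is empty: the opening went to 30 mm because I lifted while the fingers were still closing. The impeller is still standing in its place (left edge of the wrist view). I go back and re-measure it.

>>> apply_moves([
  [0.5, -3, 0],
  [1, -6, 0],
  [1.5, -9, 0],
  [2, -12, 0],
  [2.5, -15, 0],
  [3, -18, 0],
  [3.7, -21, 0],
  [3.7, -21, 0],
], roll=[0, 0, 0, 0, 0, 0, 0, 0], gripper=[8.8, 8.8, 8.8, 8.8, 8.8, 8.8, 8.8, 8.8])

```text
clock: 5.63
tool_pos: [0.6305, -0.0258, 0.1464]
eef_rot: [-0.499, 0.505, 0.495, 0.5]
contact_force: [-0.7, -1.4, -0.3]
opening: 0.921
```

```bash
python3 - <<'E'
from h import *
W=snap('wrist','w3');st=r.get_state();print(st['tool_pos'],st['contact_force'],st['opening'])
g=cv2.cvtColor(W['image'],cv2.COLOR_RGB2GRAY)
p=proj(W,(.63,-.013,.038));print(p)
x,y=int(p[0]),int(p[1]); print(x-60,y-50)
cv2.imwrite('pics/c4.png',cv2.resize(W['image'][y-50:y+50,x-60:x+60],None,fx=5,fy=5,interpolation=2)[:,:,::-1])
E
```

```text
[ 0.63007553 -0.02117478  0.14649695] [ 0.4428471   0.7903976  -0.59349689] 0.9653588180570865
(np.float64(339.21882499775336), np.float64(188.684405246084))
279 138
```

View pics/c4.png

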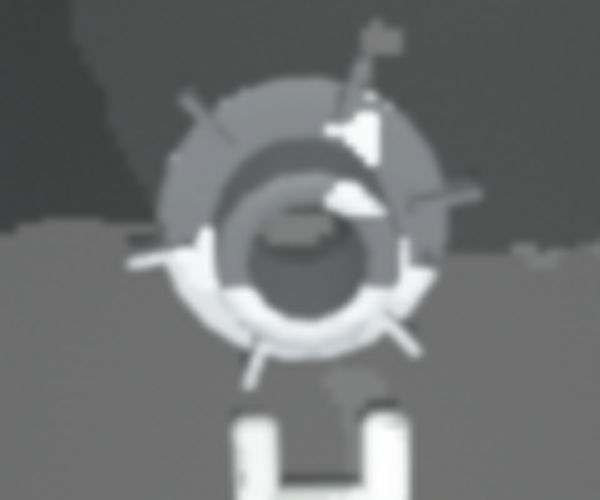

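Hub at pixel (340,189) against the predicted (339,189): it has not moved. I grip again and wait for full closure.

>>> apply_moves([
  [0, 0, -2],
  [0, 0, -4],
  [0, 0, -6],
  [0, 0, -8],
  [0, 0, -10],
  [0, 0, -11],
  [0, 0, -11.6],
  [0, 0, -11.6],
], roll=[0, 0, 0, 0, 0, 0, 0, 0], gripper=[8.8, 8.8, 8.8, 8.5, 7.5, 6.5, 5.5, 5])

```text
clock: 6.35
tool_pos: [0.6294, -0.0128, 0.0304]
eef_rot: [-0.5, 0.5, 0.501, 0.499]
contact_force: [0.3, -0.1, 0.1]
opening: 0.684
```

>>> apply_moves([
  [0, 0, 0],
  [0, 0, 0],
  [0, 0, 0],
  [0, 0, 0],
  [0, 0, 0],
  [0, 0, 0],
  [0, 0, 0],
  [0, 0, 0],
], roll=[0, 0, 0, 0, 0, 0, 0, 0], gripper=[3, 2, 2, 2, 2, 2, 2, 2], newtons=30)

```text
clock: 7.02
tool_pos: [0.6304, -0.0127, 0.0316]
eef_rot: [-0.501, 0.499, 0.501, 0.5]
contact_force: [-0.8, 0.0, 0.3]
opening: 0.227
```

>>> apply_moves([
  [0, 0, 0],
  [0, 0, 0],
  [0, 0, 0],
  [0, 0, 0.2],
  [0, 0, 0.5],
  [0, 0, 1],
  [0, 0, 1.5],
  [0, 0, 2],
], roll=[0, 0, 0, 0, 0, 0, 0, 0], gripper=[2, 2, 2, 2, 2, 2, 2, 2])

```text
clock: 7.68
tool_pos: [0.6306, -0.0127, 0.0523]
eef_rot: [0.501, -0.499, -0.5, -0.5]
contact_force: [-0.7, 0.6, -0.2]
opening: 0.229
```

Fingers closed on nothing. I look.

```bash
python3 - <<'E'
from h import *
S=snap('side','s4');T=snap('top','t4');W=snap('wrist','w4');st=r.get_state();print(st['tool_pos'])
p=st['tool_pos'];print(proj(S,p),proj(T,p),proj(W,p),proj(W,(.63,-.013,.038)))
a=cv2.resize(S['image'][130:250,280:420],(400,343))
b=cv2.resize(W['image'][60:403,120:520],(400,343))
cv2.imwrite('pics/c5.png',np.hstack([a,b])[:,:,::-1])
E
```

```text
[ 0.63086611 -0.01268356  0.05229356]
(np.float64(353.86377864663285), np.float64(201.52647114732872)) (np.float64(342.3850284575575), np.float64(179.86025415403645)) (np.float64(323.81114211233205), np.float64(239.66083252851323)) (np.float64(323.40602326188946), np.float64(228.63827645894497))
```

View pics/c5.png

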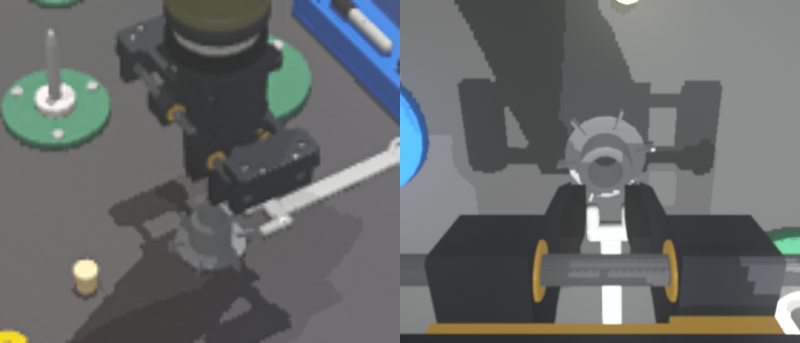

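```bash
python3 - <<'E'
from h import *
S=cams.snapshot('side');W=cams.snapshot('wrist');p=np.array(r.get_state()['tool_pos'])
def crop(s,x0,y0,w,h,f):
    im=cv2.resize(s['image'][y0:y0+h,x0:x0+w],None,fx=f,fy=f,interpolation=2)
    for d in (-.014,.0):
        for dy in (-.012,.012):
            for dx in(-.009,.009):
                q=proj(s,p+[dx,dy,d]); cv2.circle(im,(int((q[0]-x0)*f),int((q[1]-y0)*f)),3,(255,0,0) if d<0 else (255,255,0),1)
    return im
a=crop(S,310,140,80,100,5);b=crop(W,230,170,180,190,400/180)
b=cv2.resize(b,(400,500)) if 0 else np.vstack([b,np.zeros((500-b.shape[0],b.shape[1],3),np.uint8)])
cv2.imwrite('pics/c6.png',np.hstack([a,b])[:,:,::-1])
E
```

```text
(no output)
```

View pics/c6.png

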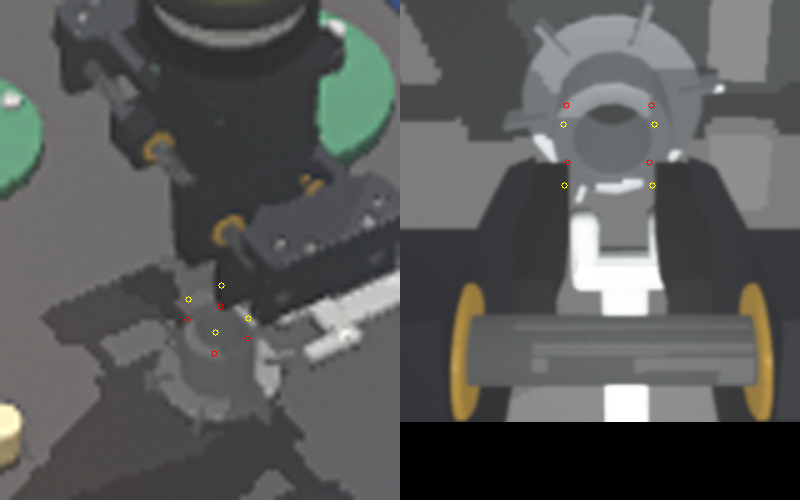

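```bash
python3 - <<'E'
from h import *
W=cams.snapshot('wrist');p=np.array(r.get_state()['tool_pos']);R=np.array(W['R']);t=np.array(W['t'])
for u in(305.6,344.8):
    c=.1605*np.array([(u-W['cx'])/W['fx'],(242-W['cy'])/W['fy'],1]); print((R.T@(c-t)-p).round(4))
print('tcp depth',(R@p+t).round(4), 'cam-p',(-R.T@t-p).round(3))
E
```

```text
[-0.0102 -0.0094  0.0233]
[-0.0102  0.0108  0.0233]
tcp depth [-0.0006  0.025   0.1858] cam-p [-0.081  0.001  0.169]
```

The fingertips show about 23 mm above the reported TCP instead of 14 mm below. I raise and take one clean close view to pin down the tool's real shape.

>>> apply_moves([
  [0, 0, 2],
  [0, 0, 4],
  [0, 0, 6],
  [0, 0, 8],
  [0, 0, 8],
  [0, 0, 8],
  [0, 0, 8],
  [0, 0, 8],
], roll=[0, 0, 0, 0, 0, 0, 0, 0], gripper=[8.8, 8.8, 8.8, 8.8, 8.8, 8.8, 8.8, 8.8])

```text
clock: 8.65
tool_pos: [0.6293, -0.0128, 0.1302]
eef_rot: [-0.5, 0.5, 0.501, 0.499]
contact_force: [0.8, 0.4, 0.4]
opening: 0.809
```

```bash
python3 - <<'E'
from h import *
S=cams.snapshot('side');s=r.get_state();p=np.array(s['tool_pos']);o=s['opening']*.044;print(p,o)
x0,y0,f=300,80,6
im=cv2.resize(S['image'][y0:y0+100,x0:x0+130],None,fx=f,fy=f,interpolation=2)
im=cv2.convertScaleAbs(im,alpha=2.2,beta=10)
for d in range(-14,80,10):
    for dy in (-o,o):
        q=proj(S,p+[-.009,dy,d/1000]); q=(int((q[0]-x0)*f),int((q[1]-y0)*f)); cv2.circle(im,q,3,(255,0,0),-1); cv2.putText(im,str(d),(q[0]+5,q[1]),0,.4,(255,255,0),1)
cv2.imwrite('pics/c7.png',im[:,:,::-1])
E
```

```text
[ 0.62938971 -0.01283497  0.13020497] 0.037570050308239095
```

View pics/c7.png

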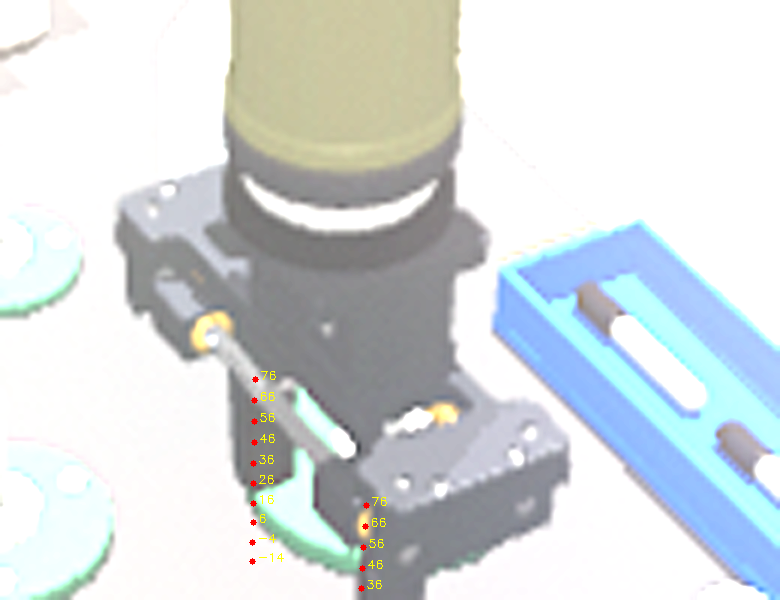

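Side and wrist views agree: the real fingertips are 24 mm above the reported TCP, 38 mm higher than stated, with x and y right. I allow for that: tips = reported z + 24 mm.

>>> apply_moves([
  [0, 0, -2],
  [0, 0, -4.5],
  [0, 0, -7],
  [0, 0, -9.5],
  [0, 0, -11.5],
  [0, 0, -12.8],
  [0, 0, -13.5],
  [0, 0, -13.7],
], roll=[0, 0, 0, 0, 0, 0, 0, 0], gripper=[8.8, 8.8, 8.8, 8.8, 8.5, 7.5, 6.5, 5.5])

```text
clock: 9.37
tool_pos: [0.6294, -0.0126, -0.0069]
eef_rot: [-0.5, 0.5, 0.501, 0.499]
contact_force: [0.2, -1.1, 0.0]
opening: 0.762
```

>>> apply_moves([
  [0, 0, 0],
  [0, 0, 0],
  [0, 0, 0],
  [0, 0, 0],
  [0, 0, 0],
  [0, 0, 0],
  [0, 0, 0],
  [0, 0, 0],
], roll=[0, 0, 0, 0, 0, 0, 0, 0], gripper=[4, 3, 2, 2, 2, 2, 2, 2])

```text
clock: 10.03
tool_pos: [0.631, -0.0126, -0.0046]
eef_rot: [0.501, -0.499, -0.5, -0.5]
contact_force: [-1.6, -0.8, 6.5]
opening: 0.4
```

>>> apply_moves([
  [0, 0, 0],
  [0, 0, 0],
  [0, 0, 0],
  [0, 0, 0.2],
  [0, 0, 0.5],
  [0, 0, 1],
  [0, 0, 1.5],
  [0, 0, 2],
], roll=[0, 0, 0, 0, 0, 0, 0, 0], gripper=[2, 2, 2, 2, 2, 2, 2, 2])

```text
clock: 10.7
tool_pos: [0.6302, -0.0127, 0.0149]
eef_rot: [-0.5, 0.5, 0.501, 0.499]
contact_force: [0.1, 0.7, -1.8]
opening: 0.4
```

Held now (35 mm, about 1.8 N weight). I lift and carry it to the green shaft.

>>> apply_moves([
  [0, 0, 1.5],
  [0, 0, 3],
  [0, 0, 4.5],
  [0, 0, 6],
  [0, 0, 7.5],
  [0, 0, 9],
  [0, 0, 9.5],
  [0, 0, 9.5],
], roll=[0, 0, 0, 0, 0, 0, 0, 0], gripper=[2, 2, 2, 2, 2, 2, 2, 2])

```text
clock: 11.37
tool_pos: [0.6314, -0.0126, 0.1112]
eef_rot: [0.501, -0.499, -0.5, -0.5]
contact_force: [0.1, -0.2, -0.8]
opening: 0.401
```

>>> apply_moves([
  [-0.5, 2, 0],
  [-1, 5, 0],
  [-1.5, 8, 0],
  [-2, 11, 0],
  [-2.5, 14, 0],
  [-3, 17, 0],
  [-3.5, 19.5, 0],
  [-3.7, 21, 0],
], roll=[0, 0, 0, 0, 0, 0, 0, 0], gripper=[2, 2, 2, 2, 2, 2, 2, 2])

```text
clock: 12.03
tool_pos: [0.5911, 0.2019, 0.1086]
eef_rot: [-0.5, 0.498, 0.503, 0.498]
contact_force: [-1.5, 1.0, -1.4]
opening: 0.398
```

>>> apply_moves([
  [0, 0, 0],
  [0, 0, 0],
  [0, 0, 0],
  [0, 0, 0],
  [0, 0, 0],
  [0, 0, 0],
  [0, 0, 0],
  [0, 0, 0],
], roll=[0, 0, 0, 0, 0, 0, 0, 0], gripper=[2, 2, 2, 2, 2, 2, 2, 2])

```text
clock: 12.7
tool_pos: [0.5935, 0.1969, 0.1096]
eef_rot: [0.5, -0.5, -0.5, -0.5]
contact_force: [1.1, -0.2, -1.5]
opening: 0.398
```

```bash
python3 - <<'E'
from h import *
S=cams.snapshot('side');W=cams.snapshot('wrist');st=r.get_state();print(st['tool_pos'],st['contact_force'],st['opening'])
a=cv2.resize(S['image'][60:190,240:360],None,fx=3.3,fy=3.3,interpolation=2)
for z,c in((.096,(255,0,0)),(.02,(255,0,0)),(.115,(255,255,0)),(.153,(255,255,0))):
    q=proj(S,(.593,.1968,z)); cv2.circle(a,(int((q[0]-240)*3.3),int((q[1]-60)*3.3)),3,c,1)
b=W['image'][100:390,140:530].copy()
for z,c in((.02,(255,0,0)),(.115,(255,255,0)),(.153,(255,255,0))):
    q=proj(W,(.593,.1968,z)); cv2.circle(b,(int(q[0]-140),int(q[1]-100)),3,c,1)
b=np.vstack([b,np.zeros((a.shape[0]-290,390,3),np.uint8)])
cv2.imwrite('pics/c8.png',np.hstack([a,b])[:,:,::-1])
E
```

```text
[0.59339218 0.19715718 0.10959295] [ 0.6770871   0.17362122 -2.08668255] 0.397831667513311
```

View pics/c8.png

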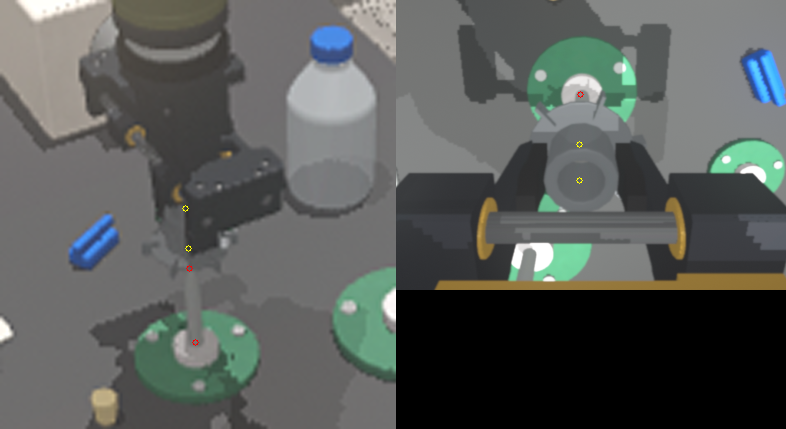

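The held impeller, projected axis and shaft line up in both views. I lower it.

>>> apply_moves([
  [0, 0, -0.7],
  [0, 0, -1.4],
  [0, 0, -2.1],
  [0, 0, -2.8],
  [0, 0, -3.5],
  [0, 0, -4.2],
  [0, 0, -5],
  [0, 0, -5],
], roll=[0, 0, 0, 0, 0, 0, 0, 0], gripper=[2, 2, 2, 2, 2, 2, 2, 2])

```text
clock: 13.47
tool_pos: [0.5922, 0.1969, 0.0576]
eef_rot: [-0.5, 0.5, 0.501, 0.498]
contact_force: [0.0, -0.8, -2.5]
opening: 0.403
```

>>> apply_moves([
  [0, 0, -0.7],
  [0, 0, -1.4],
  [0, 0, -2.1],
  [0, 0, -2.8],
  [0, 0, -3.5],
  [0, 0, -4],
  [0, 0, -4.2],
  [0, 0, -4.2],
], roll=[0, 0, 0, 0, 0, 0, 0, 0], gripper=[2, 2, 2, 2, 2, 2, 2, 2])

```text
clock: 14.13
tool_pos: [0.5929, 0.1972, 0.0168]
eef_rot: [-0.5, 0.5, 0.501, 0.499]
contact_force: [0.3, 0.9, -2.1]
opening: 0.403
```

>>> apply_moves([
  [0, 0, -0.1],
  [0, 0, -0.2],
  [0, 0, -0.3],
  [0, 0, -0.3],
  [0, 0, -0.3],
  [0, 0, -0.3],
  [0, 0, -0.3],
  [0, 0, -0.3],
], roll=[0, 0, 0, 0, 0, 0, 0, 0], gripper=[2, 2, 2, 2, 2, 2, 2, 2])

```text
clock: 14.8
tool_pos: [0.5937, 0.1975, 0.0155]
eef_rot: [0.501, -0.499, -0.5, -0.5]
contact_force: [-1.1, -0.7, 6.0]
opening: 0.404
```

Force went from −2 to +6 N: seated. I release and go up.

>>> apply_moves([
  [0, 0, 0],
  [0, 0, 0],
  [0, 0, 0],
  [0, 0, 0],
  [0, 0, 0],
  [0, 0, 0],
  [0, 0, 0],
  [0, 0, 0],
], roll=[0, 0, 0, 0, 0, 0, 0, 0], gripper=[4.5, 5, 5.5, 6, 6.5, 7, 7, 7])

```text
clock: 15.47
tool_pos: [0.5933, 0.1973, 0.0145]
eef_rot: [-0.5, 0.499, 0.501, 0.499]
contact_force: [0.9, 0.4, 0.8]
opening: 0.793
```

>>> apply_moves([
  [0, 0, 1],
  [0, 0, 3],
  [0, 0, 5],
  [0, 0, 7],
  [0, 0, 9],
  [0, 0, 11],
  [0, 0, 12],
  [0, 0, 12],
], roll=[0, 0, 0, 0, 0, 0, 0, 0], gripper=[7, 7, 7, 7, 7, 7, 7, 7])

```text
clock: 16.13
tool_pos: [0.595, 0.1981, 0.1375]
eef_rot: [-0.501, 0.498, 0.5, 0.501]
contact_force: [-0.2, -0.3, -0.2]
opening: 0.797
```

```bash
python3 - <<'E'
from h import *
S=cams.snapshot('side');W=cams.snapshot('wrist');st=r.get_state();print(st['tool_pos'],st['contact_force'],st['opening'])
a=cv2.resize(S['image'][100:210,240:360],None,fx=3,fy=3,interpolation=2)
for z,c in((.096,(255,0,0)),(.02,(255,0,0)),(.058,(255,255,0))):
    q=proj(S,(.593,.1968,z)); cv2.circle(a,(int((q[0]-240)*3),int((q[1]-100)*3)),2,c,-1)
b=W['image'][60:390,140:530].copy()
for z,c in((.02,(255,0,0)),(.058,(255,255,0)),(.096,(255,0,0))):
    q=proj(W,(.593,.1968,z)); cv2.circle(b,(int(q[0]-140),int(q[1]-60)),2,c,-1)
cv2.imwrite('pics/c9.png',np.hstack([a,b])[:,:,::-1])
E
```

```text
[0.59318613 0.19713342 0.13448816] [ 0.12729112 -0.16643218 -0.28809626] 0.7956495877968702
```

View pics/c9.png

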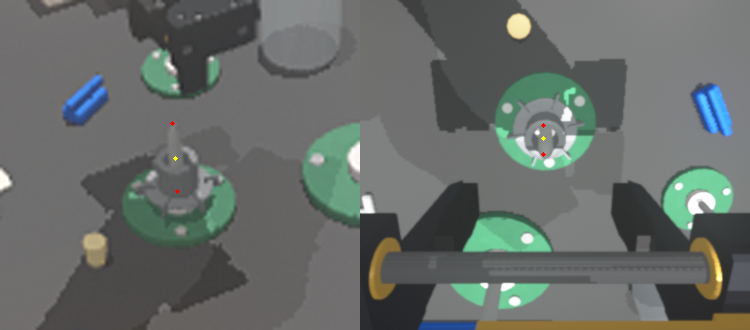

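Wrist and side views show the steel impeller level on the boss with its hub top at the expected 58 mm point. Next is the white impeller.

>>> apply_moves([
  [-2, 1.2, 0],
  [-4.5, 3, 0],
  [-7, 4.6, 0],
  [-9.5, 6.2, 0],
  [-12, 7.8, -1],
  [-14, 9, -2],
  [-15.2, 9.9, -3],
  [-15.2, 9.9, -3],
], roll=[0, 0, 0, 0, 0, 0, 0, 0], gripper=[7, 7, 7, 7, 7, 7, 7, 7])

```text
clock: 16.9
tool_pos: [0.4361, 0.2979, 0.1021]
eef_rot: [-0.501, 0.5, 0.503, 0.496]
contact_force: [-0.6, 0.1, 0.3]
opening: 0.795
```

```bash
cat > hole.py <<'E'
from h import *
def hole(W,xyz,lo,hi,rad=60):
    "centroid on plane z of the bore seen inside a coloured ring"
    p=proj(W,xyz); m=cv2.inRange(cv2.cvtColor(W['image'],cv2.COLOR_RGB2HSV),np.array(lo),np.array(hi))
    k=np.zeros_like(m); cv2.circle(k,(int(p[0]),int(p[1])),rad,255,-1); m&=k
    cs,h=cv2.findContours(m,cv2.RETR_CCOMP,cv2.CHAIN_APPROX_NONE)
    out=np.vstack([c for c,q in zip(cs,h[0]) if q[3]<0 and cv2.contourArea(c)>60])
    print('pred',np.round(p,1),'hull',cv2.fitEllipse(cv2.convexHull(out)))
    for c,q in zip(cs,h[0]):
        if q[3]>=0 and cv2.contourArea(c)>25:
            e=cv2.fitEllipse(c); print('hole',np.round(e[0],1),np.round(e[1],1),ray(W,*e[0],xyz[2]).round(4))
E
python3 - <<'E'
from hole import *
W=cams.snapshot('wrist');cv2.imwrite('pics/w5.png',W['image'][:,:,::-1]);print(r.get_state()['tool_pos'])
hole(W,(.441,.296,.038),(0,0,120),(180,70,255))
E
```

```text
[0.43888614 0.29657648 0.10295194]
pred [321.9 211.4] hull ((322.7843933105469, 213.61077880859375), (112.02186584472656, 121.07250213623047), 58.547752380371094)
hole [324.  203.1] [ 9.5 18.3] [0.4341 0.2976 0.038 ]
```

Within 2 mm of the estimate. I descend and grip.

>>> apply_moves([
  [0, 0, -2],
  [0, 0, -4],
  [0, 0, -6],
  [0, 0, -8],
  [0, 0, -9.5],
  [0, 0, -10.5],
  [0, 0, -11],
  [0, 0, -11],
], roll=[0, 0, 0, 0, 0, 0, 0, 0], gripper=[7, 7, 7, 7, 7, 7, 6.5, 5.5])

```text
clock: 17.62
tool_pos: [0.4418, 0.2953, -0.0063]
eef_rot: [0.5, -0.5, -0.5, -0.499]
contact_force: [-0.3, 0.7, 0.1]
opening: 0.684
```

>>> apply_moves([
  [0, 0, 0],
  [0, 0, 0],
  [0, 0, 0],
  [0, 0, 0],
  [0, 0, 0],
  [0, 0, 0],
  [0, 0, 0],
  [0, 0, 0],
], roll=[0, 0, 0, 0, 0, 0, 0, 0], gripper=[4, 3, 2, 2, 2, 2, 2, 2])

```text
clock: 18.28
tool_pos: [0.4419, 0.2966, -0.0047]
eef_rot: [0.501, -0.499, -0.5, -0.5]
contact_force: [-0.4, -0.6, 5.6]
opening: 0.401
```

>>> apply_moves([
  [0, 0, 0],
  [0, 0, 0.5],
  [0, 0, 1.5],
  [0, 0, 3],
  [0, 0, 5],
  [0, 0, 7],
  [0, 0, 9],
  [0, 0, 11],
], roll=[0, 0, 0, 0, 0, 0, 0, 0], gripper=[2, 2, 2, 2, 2, 2, 2, 2])

```text
clock: 18.95
tool_pos: [0.441, 0.296, 0.1061]
eef_rot: [-0.501, 0.5, 0.501, 0.499]
contact_force: [-0.2, -0.5, -0.6]
opening: 0.402
```

>>> apply_moves([
  [1, -2.5, 0],
  [2, -5.5, 0],
  [3, -8.5, 0],
  [4, -11.5, 0],
  [5, -14.5, 0],
  [6, -17.5, 0],
  [7, -20.5, 0],
  [8, -23.5, 0],
], roll=[0, 0, 0, 0, 0, 0, 0, 0], gripper=[2, 2, 2, 2, 2, 2, 2, 2])

```text
clock: 19.62
tool_pos: [0.5214, 0.0596, 0.1052]
eef_rot: [0.501, -0.5, -0.501, -0.499]
contact_force: [1.2, -0.3, -1.4]
opening: 0.396
```

>>> apply_moves([
  [1, -3, 0],
  [2, -6.5, 0],
  [3.5, -10, 0],
  [5, -13.5, 0],
  [6.5, -17, 0],
  [7.5, -20.5, 0],
  [8.5, -23.5, 0],
  [9.2, -25.5, 0],
], roll=[0, 0, 0, 0, 0, 0, 0, 0], gripper=[2, 2, 2, 2, 2, 2, 2, 2])

```text
clock: 20.28
tool_pos: [0.613, -0.199, 0.105]
eef_rot: [-0.5, 0.501, 0.499, 0.5]
contact_force: [0.1, 0.1, -1.7]
opening: 0.402
```

>>> apply_moves([
  [0, 0, 0],
  [0, 0, 0],
  [0, 0, 0],
  [0, 0, 0],
  [0, 0, 0],
  [0, 0, 0],
  [0, 0, 0],
  [0, 0, 0],
], roll=[0, 0, 0, 0, 0, 0, 0, 0], gripper=[2, 2, 2, 2, 2, 2, 2, 2])

```text
clock: 20.95
tool_pos: [0.6133, -0.1932, 0.1046]
eef_rot: [-0.501, 0.499, 0.501, 0.499]
contact_force: [-0.5, 0.6, -0.5]
opening: 0.399
```

```bash
python3 - <<'E'
from h import *
S=cams.snapshot('side');W=cams.snapshot('wrist');st=r.get_state();print(st['tool_pos'],st['contact_force'],st['opening'])
a=cv2.resize(S['image'][190:310,330:450],None,fx=3,fy=3,interpolation=2)
for z,c in((.08,(255,0,0)),(.02,(255,0,0)),(.110,(255,255,0)),(.148,(255,255,0))):
    q=proj(S,(.613,-.194,z)); cv2.circle(a,(int((q[0]-330)*3),int((q[1]-190)*3)),2,c,-1)
b=W['image'][40:400,140:530].copy()
for z,c in((.02,(255,0,0)),(.11,(255,255,0)),(.148,(255,255,0))):
    q=proj(W,(.613,-.194,z)); cv2.circle(b,(int(q[0]-140),int(q[1]-40)),2,c,-1)
cv2.imwrite('pics/c10.png',np.hstack([a,b])[:,:,::-1])
E
```

```text
[ 0.61332165 -0.19350074  0.10456329] [-0.0015173  -0.13925739 -1.14008442] 0.3990016018422084
```

View pics/c10.png

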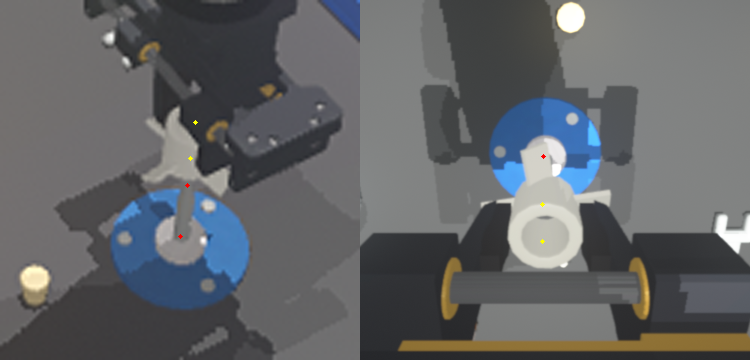

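Ring centre is at (545,235) and boss at (546,153); both are shifted from the prediction the same way, so part and shaft line up to about 1–2 mm. I lower it.

>>> apply_moves([
  [0, 0, -0.7],
  [0, 0, -1.4],
  [0, 0, -2.1],
  [0, 0, -2.8],
  [0, 0, -3.5],
  [0, 0, -4.2],
  [0, 0, -5],
  [0, 0, -5],
], roll=[0, 0, 0, 0, 0, 0, 0, 0], gripper=[2, 2, 2, 2, 2, 2, 2, 2])

```text
clock: 21.72
tool_pos: [0.6121, -0.1935, 0.0525]
eef_rot: [-0.5, 0.5, 0.501, 0.499]
contact_force: [0.4, -0.6, -0.3]
opening: 0.397
```

>>> apply_moves([
  [0, 0, -0.7],
  [0, 0, -1.4],
  [0, 0, -2.1],
  [0, 0, -2.8],
  [0, 0, -3.3],
  [0, 0, -3.6],
  [0, 0, -3.7],
  [0, 0, -3.7],
], roll=[0, 0, 0, 0, 0, 0, 0, 0], gripper=[2, 2, 2, 2, 2, 2, 2, 2])

```text
clock: 22.38
tool_pos: [0.6133, -0.1936, 0.0173]
eef_rot: [-0.5, 0.5, 0.501, 0.499]
contact_force: [0.4, 0.8, -0.1]
opening: 0.399
```

>>> apply_moves([
  [0, 0, -0.1],
  [0, 0, -0.2],
  [0, 0, -0.3],
  [0, 0, -0.3],
  [0, 0, -0.3],
  [0, 0, -0.3],
  [0, 0, -0.3],
  [0, 0, -0.3],
], roll=[0, 0, 0, 0, 0, 0, 0, 0], gripper=[2, 2, 2, 2, 2, 2, 2, 2])

```text
clock: 23.05
tool_pos: [0.6137, -0.1937, 0.0153]
eef_rot: [0.501, -0.499, -0.5, -0.5]
contact_force: [-0.9, 0.4, 5.7]
opening: 0.398
```

Seated (+5.7 N). I release, rise and go over the yellow cap.

>>> apply_moves([
  [0, 0, 0],
  [0, 0, 0],
  [0, 0, 0],
  [0, 0, 0],
  [0, 0, 0],
  [0, 0, 0],
  [0, 0, 0],
  [0, 0, 0],
], roll=[0, 0, 0, 0, 0, 0, 0, 0], gripper=[4.5, 5, 5.5, 6, 6.5, 7, 7, 7])

```text
clock: 23.72
tool_pos: [0.6133, -0.1937, 0.0145]
eef_rot: [-0.5, 0.499, 0.501, 0.499]
contact_force: [0.1, 0.0, -0.6]
opening: 0.793
```

>>> apply_moves([
  [0, 0, 1],
  [0, 0, 3],
  [0, 0, 5],
  [0, 0, 7],
  [0, 0, 9],
  [0, 0, 11],
  [-1, 1, 11.5],
  [-3.5, 3, 11.5],
], roll=[0, 0, 0, 0, 0, 0, 0, 0], gripper=[7, 7, 7, 7, 7, 7, 7, 7])

```text
clock: 24.38
tool_pos: [0.5826, -0.1662, 0.1324]
eef_rot: [-0.502, 0.499, 0.496, 0.502]
contact_force: [0.3, -0.7, 0.1]
opening: 0.796
```

>>> apply_moves([
  [-2.5, 2, 0],
  [-5, 4, 0],
  [-7.5, 6, 0],
  [-10, 8, 0],
  [-12.5, 10, 0],
  [-14.5, 11, 0],
  [-15.2, 11.2, 0],
  [-15.2, 11.2, 0],
], roll=[0, 0, 0, 0, 0, 0, 0, 0], gripper=[7, 7, 7, 7, 7, 7, 7, 7])

```text
clock: 25.05
tool_pos: [0.425, -0.0514, 0.1302]
eef_rot: [-0.501, 0.499, 0.501, 0.499]
contact_force: [-0.2, -0.1, -0.2]
opening: 0.793
```

```bash
cat > blob.py <<'E'
from h import *
def top(W,xyz,lo,hi,rad=70):
    p=proj(W,xyz); h=cv2.cvtColor(W['image'],cv2.COLOR_RGB2HSV); m=cv2.inRange(h,np.array(lo),np.array(hi))
    k=np.zeros_like(m); cv2.circle(k,(int(p[0]),int(p[1])),rad,255,-1); m&=k
    c=max(cv2.findContours(m,cv2.RETR_EXTERNAL,cv2.CHAIN_APPROX_NONE)[0],key=cv2.contourArea)
    x,y,w,hh=cv2.boundingRect(c); print('pred',np.round(p,1),'box',x,y,w,hh)
    # nearest-to-camera rim is the lowest row: top circle centre = bottom row minus half width
    u,v=x+w/2,y+hh-w/2*.95; print('top face',u,v,ray(W,u,v,xyz[2]).round(4))
E
python3 - <<'E'
from blob import *
W=cams.snapshot('wrist');cv2.imwrite('pics/w6.png',W['image'][:,:,::-1]);print(r.get_state()['tool_pos'])
top(W,(.426,-.052,.038),(24,120,70),(36,255,255)); top(W,(.438,.06,.038),(6,120,70),(20,255,255))
T=cams.snapshot('top');D=cams.snapshot('side');import m
for n,lo,hi,pt,ps in [('steel/wht skip',0,0,0,0)][:0]: pass
E
```

```text
[ 0.42701596 -0.05195526  0.13010734]
pred [323.7 195.6] box 306 168 39 47
top face 325.5 196.475 [ 0.4268 -0.0504  0.038 ]
pred [449.6 209. ] box 419 179 53 49
top face 445.5 202.825 [0.4322 0.0557 0.038 ]
green [257.6 196.8] [38.9 39.6] top [0.5953 0.1985 0.01  ] side [299.1 167. ] [0.5915 0.1957 0.01  ]
blue [412.5 187. ] [39.2 39.6] top [ 0.6156 -0.1915  0.01  ] side [389.5 272.5] [ 0.6109 -0.1962  0.01  ]
big [278.1 131. ] [49.5 50. ] top [0.7619 0.1458 0.01  ] side [364.3 156.8] [0.7592 0.1444 0.01  ]
small [192.7 163.8] [28.8 29.7] top [0.6804 0.3618 0.01  ] side [299.8 122.9] [0.676  0.3569 0.01  ]
orange [312.5 259. ] [14.5 15.3] top [0.4396 0.0621 0.03  ] side [266.  220.8] [0.4344 0.0533 0.03  ]
yellow [358.5 263. ] [13.6 14.5] top [ 0.4284 -0.0505  0.03  ] side [281.5 253.2] [ 0.4253 -0.0485  0.03  ]
violet [445.1 253.5] [14.9 16.7] top [ 0.4483 -0.2675  0.015 ] side [340.3 332.9] [ 0.4453 -0.2706  0.015 ]
white [214.3 259. ] [19.7 34.1] top [0.4411 0.3067 0.01  ] side [230.3 162.7] [0.4416 0.301  0.01  ]
```

>>> apply_moves([
  [0, 0, -2.5],
  [0, 0, -5],
  [0, 0, -7.5],
  [0, 0, -10],
  [0, 0, -12],
  [0, 0, -13.5],
  [0, 0, -14.5],
  [0, 0, -14.5],
], roll=[0, 0, 0, 0, 0, 0, 0, 0], gripper=[7, 7, 7, 7, 7, 7, 6.5, 5.5])

```text
clock: 25.87
tool_pos: [0.4126, -0.0562, -0.002]
eef_rot: [-0.493, 0.512, 0.51, 0.484]
contact_force: [0.5, -0.8, 0.3]
opening: 0.687
```

>>> apply_moves([
  [0, 0, 0],
  [0, 0, 0],
  [0, 0, 0],
  [0, 0, 0],
  [0, 0, 0],
  [0, 0, 0],
  [0, 0, 0],
  [0, 0, 0],
], roll=[0, 0, 0, 0, 0, 0, 0, 0], gripper=[4, 3, 2, 2, 2, 2, 2, 2])

```text
clock: 26.53
tool_pos: [0.4108, -0.0552, -0.0006]
eef_rot: [-0.492, 0.512, 0.512, 0.483]
contact_force: [-0.3, -0.5, 0.7]
opening: 0.346
```

>>> apply_moves([
  [0, 0, 0],
  [0, 0, 0.5],
  [0, 0, 1.5],
  [0, 0, 3],
  [0, 0, 5],
  [0, 0, 7],
  [0, 0, 9],
  [0, 0, 11],
], roll=[0, 0, 0, 0, 0, 0, 0, 0], gripper=[2, 2, 2, 2, 2, 2, 2, 2])

```text
clock: 27.2
tool_pos: [0.4099, -0.0552, 0.1101]
eef_rot: [-0.492, 0.512, 0.512, 0.483]
contact_force: [1.2, -0.3, -1.0]
opening: 0.352
```

Joint-limit trouble: the tool stopped 15 mm short and slightly turned. I check the joints and the grasp.

```bash
python3 - <<'E'
from h import *
from scipy.spatial.transform import Rotation as Ro
st=r.get_state();print(st['tool_pos'],np.round(st['q'],3),st['opening'],st['contact_force']);print(Ro.from_quat(st['eef_rot']).as_matrix().round(3))
S=cams.snapshot('side');W=cams.snapshot('wrist')
a=cv2.resize(S['image'][170:290,220:340],None,fx=3,fy=3,interpolation=2)
b=W['image'][40:400,140:530]
cv2.imwrite('pics/c11.png',np.hstack([a,b])[:,:,::-1])
E
```

```text
[ 0.409949   -0.05516971  0.11013457] [ 0.38   0.706 -0.585  2.22   0.838  0.509  0.703] 0.35150887550562643 [ 1.23997341 -0.27631208 -0.98965523]
[[-0.05  -0.999 -0.009]
 [-0.009 -0.008  1.   ]
 [-0.999  0.05  -0.009]]
```

View pics/c11.png

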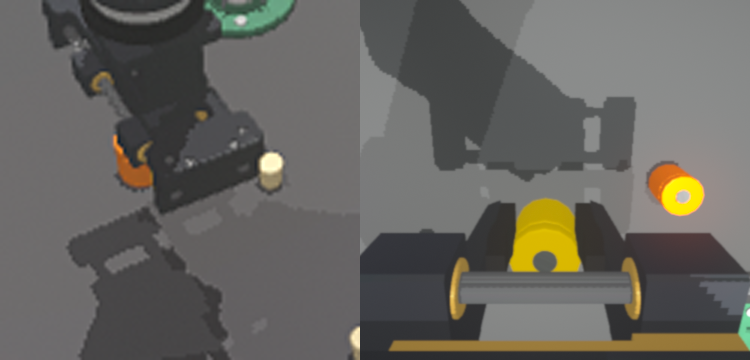

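```bash
python3 - <<'E'
from h import *
W=cams.snapshot('wrist');S=cams.snapshot('side')
h=cv2.cvtColor(W['image'],cv2.COLOR_RGB2HSV);m=cv2.inRange(h,np.array((24,150,150)),np.array((36,255,255)))
m[:,:250]=0;m[:,400:]=0
c=max(cv2.findContours(m,cv2.RETR_EXTERNAL,cv2.CHAIN_APPROX_NONE)[0],key=cv2.contourArea);print('yellow box',cv2.boundingRect(c))
for v in (300,302,304): print(ray(W,325,v,.1487).round(4))
p=np.array(r.get_state()['tool_pos']);print(p)
for e in [(.426,-.052)]: print(proj(W,(*e,.1487)),proj(W,(e[0]-.018,e[1],.1487)))
E
```

```text
yellow box (289, 238, 72, 74)
[ 0.4271 -0.0541  0.1487]
[ 0.4283 -0.0541  0.1487]
[ 0.4294 -0.0541  0.1487]
[ 0.41062643 -0.05545127  0.10917988]
(np.float64(329.2700288180604), np.float64(298.02398116550455)) (np.float64(329.68933071307663), np.float64(264.8357740747109))
```

The cap is held only by the pads' edge, 18 mm off centre. I set it down gently further out at about (0.50,−0.09), where the reach is good, and regrip it.

>>> apply_moves([
  [0.4, -0.2, 0],
  [1.2, -0.6, 0],
  [2.4, -1.2, 0],
  [3.8, -1.9, 0],
  [5.2, -2.6, 0],
  [6.3, -3.1, 0],
  [7, -3.4, 0],
  [7.2, -3.5, 0],
], roll=[0, 0, 0, 0, 0, 0, 0, 0], gripper=[2, 2, 2, 2, 2, 2, 2, 2])

```text
clock: 28.07
tool_pos: [0.4834, -0.0906, 0.1081]
eef_rot: [-0.492, 0.513, 0.512, 0.483]
contact_force: [0.1, 1.0, -0.1]
opening: 0.351
```

>>> apply_moves([
  [0, 0, -0.5],
  [0, 0, -1.5],
  [0, 0, -3],
  [0, 0, -4.5],
  [0, 0, -6],
  [0, 0, -7.5],
  [0, 0, -9],
  [0, 0, -9],
], roll=[0, 0, 0, 0, 0, 0, 0, 0], gripper=[2, 2, 2, 2, 2, 2, 2, 2])

```text
clock: 28.73
tool_pos: [0.4798, -0.0896, 0.0166]
eef_rot: [-0.491, 0.513, 0.514, 0.481]
contact_force: [0.2, 1.5, -0.6]
opening: 0.346
```

```bash
python3 - <<'E'
from h import *
from scipy.spatial.transform import Rotation as Ro
st=r.get_state();print(st['tool_pos'],np.round(st['q'],3),st['opening'],st['contact_force']);print(Ro.from_quat(st['eef_rot']).as_matrix().round(3)[:,0])
W=cams.snapshot('wrist')
h=cv2.cvtColor(W['image'],cv2.COLOR_RGB2HSV);m=cv2.inRange(h,np.array((24,120,100)),np.array((36,255,255)))
m[:,:250]=0;m[:,400:]=0
c=max(cv2.findContours(m,cv2.RETR_EXTERNAL,cv2.CHAIN_APPROX_NONE)[0],key=cv2.contourArea);print('yellow box',cv2.boundingRect(c))
E
```

```text
[ 0.47980099 -0.08962318  0.01657458] [ 0.366  0.922 -0.476  2.043  0.955  0.48   0.726] 0.34649549159248266 [ 0.2236666   1.4839889  -0.62935761]
[-0.054 -0.01  -0.998]
yellow box (289, 238, 73, 74)
```

>>> apply_moves([
  [0, 0, -0.4],
  [0, 0, -0.8],
  [0, 0, -1.2],
  [0, 0, -1.5],
  [0, 0, -1.7],
  [0, 0, -1.8],
  [0, 0, -1.9],
  [0, 0, -1.9],
], roll=[0, 0, 0, 0, 0, 0, 0, 0], gripper=[2, 2, 2, 2, 2, 2, 2, 2])

```text
clock: 29.45
tool_pos: [0.4826, -0.0902, 0.0001]
eef_rot: [-0.492, 0.512, 0.512, 0.483]
contact_force: [0.2, -0.1, -0.2]
opening: 0.351
```

>>> apply_moves([
  [0, 0, -0.1],
  [0, 0, -0.2],
  [0, 0, -0.2],
  [0, 0, -0.2],
  [0, 0, -0.2],
  [0, 0, -0.2],
  [0, 0, -0.2],
  [0, 0, -0.2],
], roll=[0, 0, 0, 0, 0, 0, 0, 0], gripper=[2, 2, 2, 2, 2, 2, 2, 2])

```text
clock: 30.12
tool_pos: [0.4824, -0.09, -0.0008]
eef_rot: [-0.492, 0.512, 0.512, 0.483]
contact_force: [-1.8, 0.3, 9.6]
opening: 0.355
```

>>> apply_moves([
  [0, 0, 0],
  [0, 0, 0],
  [0, 0, 0],
  [0, 0, 0],
  [0, 0, 0],
  [0, 0, 0],
  [0, 0, 0],
  [0, 0, 0],
], roll=[0, 0, 0, 0, 0, 0, 0, 0], gripper=[4, 4.5, 5, 5.5, 6, 6.5, 7, 7])

```text
clock: 30.78
tool_pos: [0.4826, -0.0902, -0.0019]
eef_rot: [-0.492, 0.512, 0.512, 0.483]
contact_force: [-0.2, -0.3, -0.0]
opening: 0.79
```

>>> apply_moves([
  [0, 0, 1],
  [0, 0, 3],
  [0, 0, 5],
  [0, 0, 7],
  [0, 0, 9],
  [0, 0, 10],
  [0, 0, 10],
  [0, 0, 10],
], roll=[0, 0, 0, 0, 0, 0, 0, 0], gripper=[7, 7, 7, 7, 7, 7, 7, 7])

```text
clock: 31.45
tool_pos: [0.4827, -0.0904, 0.0984]
eef_rot: [-0.492, 0.512, 0.511, 0.483]
contact_force: [0.4, -1.0, -0.2]
opening: 0.795
```

```bash
python3 - <<'E'
from blob import *
from scipy.spatial.transform import Rotation as Ro
st=r.get_state();print(st['tool_pos'],Ro.from_quat(st['eef_rot']).as_matrix().round(3)[:,0])
W=snap('wrist','w7');S=snap('side','s7');T=snap('top','t7')
Y=((24,120,70),(36,255,255))
top(W,(.50,-.09,.038),*Y); top(W,(.438,.06,.038),(6,120,70),(20,255,255))
from m import blob
q,e=blob(S,*Y,tuple(int(v) for v in proj(S,(.5,-.09,.03))),25);print('side',q,e,ray(S,*q,.03))
E
```

```text
[ 0.48269562 -0.09042788  0.09844419] [-0.048 -0.01  -0.999]
pred [325.3 230.8] box 305 195 45 54
top face 327.5 227.625 [ 0.4973 -0.0883  0.038 ]
pred [528.5 154.6] box 482 128 73 51
top face 518.5 144.325 [0.4305 0.0513 0.038 ]
green [257.6 196.8] [38.9 39.6] top [0.5953 0.1985 0.01  ] side [299.1 167. ] [0.5915 0.1957 0.01  ]
blue [412.5 187. ] [39.2 39.6] top [ 0.6156 -0.1915  0.01  ] side [389.5 272.5] [ 0.6109 -0.1962  0.01  ]
big [278.1 131. ] [49.5 50. ] top [0.7619 0.1458 0.01  ] side [364.3 156.8] [0.7592 0.1444 0.01  ]
small [192.7 163.8] [28.8 29.7] top [0.6804 0.3618 0.01  ] side [299.8 122.9] [0.676  0.3569 0.01  ]
orange [312.5 259. ] [14.5 15.3] top [0.4396 0.0621 0.03  ] side [266.  220.8] [0.4344 0.0533 0.03  ]
yellow [358.5 263. ] [13.6 14.5] top [ 0.4284 -0.0505  0.03  ] side [281.5 253.2] [ 0.4253 -0.0485  0.03  ]
violet [445.1 253.5] [14.9 16.7] top [ 0.4483 -0.2675  0.015 ] side [340.3 332.9] [ 0.4453 -0.2706  0.015 ]
white [214.3 259. ] [19.7 34.1] top [0.4411 0.3067 0.01  ] side [230.3 162.7] [0.4416 0.301  0.01  ]
side [319.11203091 255.76600442] (17.843782424926758, 23.06597900390625) [ 0.49355585 -0.0953093   0.03      ]
```

Yellow stands upright at about (0.498,−0.090). Regrip.

>>> apply_moves([
  [1.3, 0, -1],
  [1.3, 0, -3],
  [1.3, 0, -5],
  [1.3, 0, -7],
  [1.3, 0, -9],
  [1.3, 0, -10],
  [1.3, 0, -11],
  [1.3, 0, -11],
], roll=[0, 0, 0, 0, 0, 0, 0, 0], gripper=[7, 7, 7, 7, 7, 7, 6.5, 5.5])

```text
clock: 32.27
tool_pos: [0.4945, -0.0899, -0.0135]
eef_rot: [-0.492, 0.513, 0.513, 0.482]
contact_force: [-0.5, 0.3, -0.3]
opening: 0.684
```

>>> apply_moves([
  [0, 0, 0],
  [0, 0, 0],
  [0, 0, 0],
  [0, 0, 0],
  [0, 0, 0],
  [0, 0, 0],
  [0, 0, 0],
  [0, 0, 0],
], roll=[0, 0, 0, 0, 0, 0, 0, 0], gripper=[4, 3, 2, 2, 2, 2, 2, 2])

```text
clock: 32.93
tool_pos: [0.4962, -0.0903, -0.011]
eef_rot: [-0.493, 0.512, 0.511, 0.483]
contact_force: [-0.3, 0.5, 6.7]
opening: 0.404
```

>>> apply_moves([
  [0, 0, 0],
  [0, 0, 0.5],
  [0, 0, 1.5],
  [0, 0, 3],
  [0, 0, 5],
  [0, 0, 7],
  [0, 0, 9],
  [0, 0, 10],
], roll=[0, 0, 0, 0, 0, 0, 0, 0], gripper=[2, 2, 2, 2, 2, 2, 2, 2])

```text
clock: 33.6
tool_pos: [0.4963, -0.0901, 0.0907]
eef_rot: [-0.493, 0.512, 0.511, 0.484]
contact_force: [0.5, 0.4, -0.3]
opening: 0.405
```

Good central grip. I carry it to the blue shaft.

>>> apply_moves([
  [1.5, -1.3, 0.5],
  [3, -2.7, 0.5],
  [5, -4.5, 0.5],
  [7, -6.3, 0.5],
  [9, -8, 0.5],
  [10.5, -9.4, 0.5],
  [11.4, -10.2, 0.5],
  [11.6, -10.4, 0.5],
], roll=[0, 0, 0, 0, 0, 0, 0, 0], gripper=[2, 2, 2, 2, 2, 2, 2, 2])

```text
clock: 34.27
tool_pos: [0.6125, -0.1965, 0.0928]
eef_rot: [-0.492, 0.513, 0.511, 0.484]
contact_force: [0.5, -0.5, -0.1]
opening: 0.403
```

>>> apply_moves([
  [0, 0, 0],
  [0, 0, 0],
  [0, 0, 0],
  [0, 0, 0],
  [0, 0, 0],
  [0, 0, 0],
  [0, 0, 0],
  [0, 0, 0],
], roll=[0, 0, 0, 0, 0, 0, 0, 0], gripper=[2, 2, 2, 2, 2, 2, 2, 2])

```text
clock: 34.93
tool_pos: [0.6116, -0.1941, 0.0933]
eef_rot: [-0.492, 0.512, 0.512, 0.483]
contact_force: [0.0, -0.6, -0.9]
opening: 0.407
```

```bash
python3 - <<'E'
from h import *
S=cams.snapshot('side');W=cams.snapshot('wrist');T=cams.snapshot('top');st=r.get_state();print(st['tool_pos'],st['contact_force'],st['opening'])
zb=st['tool_pos'][2]+.012
a=cv2.resize(S['image'][190:310,330:450],None,fx=3,fy=3,interpolation=2)
for z,c in((.08,(255,0,0)),(.058,(255,0,0)),(zb,(0,255,255)),(zb+.038,(0,255,255))):
    q=proj(S,(.613,-.194,z)); cv2.circle(a,(int((q[0]-330)*3),int((q[1]-190)*3)),2,c,-1)
b=W['image'][40:400,140:530].copy()
for z,c in((.02,(255,0,0)),(.08,(255,0,0)),(zb,(0,255,255)),(zb+.038,(0,255,255))):
    q=proj(W,(.613,-.194,z)); cv2.circle(b,(int(q[0]-140),int(q[1]-40)),2,c,-1)
cv2.imwrite('pics/c12.png',np.hstack([a,b])[:,:,::-1])
E
```

```text
[ 0.61161737 -0.1941624   0.09321566] [ 0.45953619 -0.68591939 -0.98322003] 0.4037182391851033
```

View pics/c12.png

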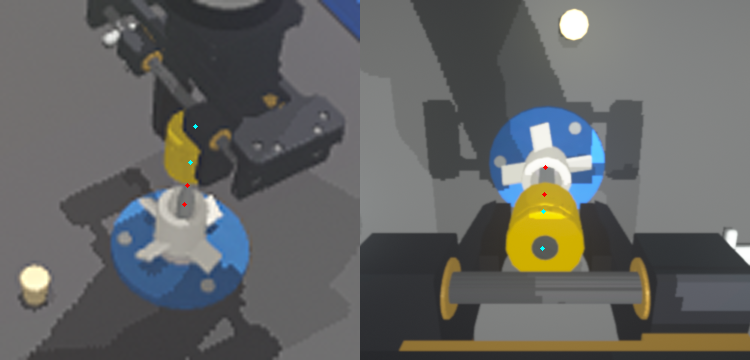

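White impeller sits on its boss; the cap's screw head (544,247) is on the projected axis (542,249), above the shaft in both views. I lower it.

>>> apply_moves([
  [0, 0, -0.6],
  [0, 0, -1.2],
  [0, 0, -1.8],
  [0, 0, -2.4],
  [0, 0, -3],
  [0, 0, -3.6],
  [0, 0, -4.2],
  [0, 0, -4.2],
], roll=[0, 0, 0, 0, 0, 0, 0, 0], gripper=[2, 2, 2, 2, 2, 2, 2, 2])

```text
clock: 35.75
tool_pos: [0.6106, -0.1941, 0.0496]
eef_rot: [-0.492, 0.513, 0.512, 0.483]
contact_force: [-0.0, -0.7, -0.4]
opening: 0.407
```

>>> apply_moves([
  [0, 0, -0.1],
  [0, 0, -0.2],
  [0, 0, -0.3],
  [0, 0, -0.4],
  [0, 0, -0.4],
  [0, 0, -0.4],
  [0, 0, -0.4],
  [0, 0, -0.4],
], roll=[0, 0, 0, 0, 0, 0, 0, 0], gripper=[2, 2, 2, 2, 2, 2, 2, 2])

```text
clock: 36.42
tool_pos: [0.6117, -0.1942, 0.0473]
eef_rot: [-0.492, 0.512, 0.512, 0.483]
contact_force: [-0.2, 0.3, -0.4]
opening: 0.405
```

>>> apply_moves([
  [0, 0, 0],
  [0, 0, 0],
  [0, 0, 0],
  [0, 0, -0.1],
  [0, 0, -0.1],
  [0, 0, -0.1],
  [0, 0, -0.1],
  [0, 0, -0.1],
], roll=[0, 0, 0, 0, 0, 0, 0, 0], gripper=[2, 2, 2, 2, 2, 2, 2, 2])

```text
clock: 37.08
tool_pos: [0.6119, -0.1942, 0.0471]
eef_rot: [-0.492, 0.512, 0.511, 0.483]
contact_force: [-1.7, -0.6, 5.7]
opening: 0.407
```

Seated (+5.7 N at the expected height). I release and go to the spacer.

>>> apply_moves([
  [0, 0, 0],
  [0, 0, 0],
  [0, 0, 0],
  [0, 0, 0],
  [0, 0, 0],
  [0, 0, 0],
  [0, 0, 0],
  [0, 0, 0],
], roll=[0, 0, 0, 0, 0, 0, 0, 0], gripper=[4.5, 5, 5.5, 6, 6.5, 7, 7, 7])

```text
clock: 37.75
tool_pos: [0.6116, -0.1942, 0.0461]
eef_rot: [-0.492, 0.512, 0.512, 0.483]
contact_force: [-0.4, -0.4, 1.0]
opening: 0.794
```

>>> apply_moves([
  [0, 0, 1],
  [0, 0, 3],
  [0, 0, 5],
  [0, 0, 7],
  [0, 0, 8],
  [-1.5, -1, 8],
  [-4, -2, 8],
  [-7, -3.5, 8],
], roll=[0, 0, 0, 0, 0, 0, 0, 0], gripper=[7, 7, 7, 7, 7, 7, 7, 7])

```text
clock: 38.42
tool_pos: [0.5425, -0.2276, 0.1268]
eef_rot: [-0.493, 0.511, 0.512, 0.484]
contact_force: [-0.9, -0.2, 0.0]
opening: 0.79
```

>>> apply_moves([
  [-3, -1.2, 0],
  [-6, -2.4, 0],
  [-8.5, -3.4, -1],
  [-9.5, -3.8, -3],
  [-9.7, -3.8, -4],
  [-9.7, -3.8, -4],
  [-9.7, -3.8, -4],
  [-9.7, -3.8, -4],
], roll=[0, 0, 0, 0, 0, 0, 0, 0], gripper=[7, 7, 7, 7, 7, 7, 7, 7])

```text
clock: 39.08
tool_pos: [0.4469, -0.2661, 0.0869]
eef_rot: [-0.493, 0.511, 0.512, 0.484]
contact_force: [0.7, 0.2, -1.0]
opening: 0.794
```

```bash
python3 - <<'E'
from hole import *
from blob import top
from scipy.spatial.transform import Rotation as Ro
st=r.get_state();print(st['tool_pos'],Ro.from_quat(st['eef_rot']).as_matrix().round(3)[:,0],np.round(st['q'],3))
W=snap('wrist','w8')
hole(W,(.4465,-.267,.022),(130,60,40),(165,255,255));top(W,(.4465,-.267,.022),(130,60,40),(165,255,255))
E
```

```text
[ 0.44694318 -0.26613725  0.08688476] [-0.046 -0.009 -0.999] [ 0.805  0.84  -0.639  1.939  0.817  0.693  1.218]
pred [323.9 207.8] hull ((321.3841857910156, 204.27651977539062), (45.61423873901367, 48.120201110839844), 7.510702610015869)
hole [321.5 203.4] [18.2 23.3] [ 0.4429 -0.269   0.022 ]
pred [323.9 207.8] box 299 180 46 49
top face 322.0 207.15 [ 0.446  -0.2685  0.022 ]
```

>>> apply_moves([
  [0, 0, -2],
  [0, 0, -4],
  [0, 0, -6],
  [0, 0, -8],
  [0, 0, -9],
  [0, 0, -9.8],
  [0, 0, -10.2],
  [0, 0, -10.2],
], roll=[0, 0, 0, 0, 0, 0, 0, 0], gripper=[7, 7, 7, 7, 7, 7, 6.5, 5.5])

```text
clock: 39.8
tool_pos: [0.4451, -0.2669, -0.0159]
eef_rot: [-0.492, 0.512, 0.512, 0.483]
contact_force: [0.0, -0.3, 0.9]
opening: 0.683
```

>>> apply_moves([
  [0, 0, 0],
  [0, 0, 0],
  [0, 0, 0],
  [0, 0, 0],
  [0, 0, 0],
  [0, 0, 0],
  [0, 0, 0],
  [0, 0, 0],
], roll=[0, 0, 0, 0, 0, 0, 0, 0], gripper=[4, 3, 2, 2, 2, 2, 2, 2])

```text
clock: 40.47
tool_pos: [0.445, -0.2675, -0.0152]
eef_rot: [-0.493, 0.512, 0.511, 0.483]
contact_force: [-0.1, 0.2, 5.8]
opening: 0.39
```

>>> apply_moves([
  [0, 0, 0],
  [0, 0, 0.5],
  [0, 0, 1.5],
  [0, 0, 3],
  [0, 0, 5],
  [0, 0, 7],
  [0, 0, 9],
  [0, 0, 11],
], roll=[0, 0, 0, 0, 0, 0, 0, 0], gripper=[2, 2, 2, 2, 2, 2, 2, 2])

```text
clock: 41.13
tool_pos: [0.4443, -0.2669, 0.0958]
eef_rot: [-0.492, 0.512, 0.512, 0.483]
contact_force: [-0.3, 0.2, 0.0]
opening: 0.392
```

Spacer held. I carry it to the green shaft.

>>> apply_moves([
  [0.8, 2.5, 0.5],
  [1.6, 5.5, 1],
  [2.5, 8.5, 1],
  [3.5, 11.5, 1],
  [4.5, 14.5, 1],
  [5.5, 17.5, 1],
  [6.5, 20.5, 1],
  [7.3, 23.2, 1],
], roll=[0, 0, 0, 0, 0, 0, 0, 0], gripper=[2, 2, 2, 2, 2, 2, 2, 2])

```text
clock: 41.8
tool_pos: [0.518, -0.0328, 0.105]
eef_rot: [-0.492, 0.512, 0.512, 0.483]
contact_force: [0.3, -0.2, -0.1]
opening: 0.39
```

>>> apply_moves([
  [1, 3.2, 0],
  [2, 6.4, 0],
  [3, 9.6, 0],
  [4, 12.8, 0],
  [5, 16, 0],
  [6, 19.2, 0],
  [6.8, 21.8, 0],
  [7.3, 23.2, 0],
], roll=[0, 0, 0, 0, 0, 0, 0, 0], gripper=[2, 2, 2, 2, 2, 2, 2, 2])

```text
clock: 42.47
tool_pos: [0.5902, 0.2022, 0.1053]
eef_rot: [-0.492, 0.51, 0.514, 0.483]
contact_force: [0.4, 0.7, -0.4]
opening: 0.393
```

>>> apply_moves([
  [0, 0, 0],
  [0, 0, 0],
  [0, 0, 0],
  [0, 0, 0],
  [0, 0, 0],
  [0, 0, 0],
  [0, 0, 0],
  [0, 0, 0],
], roll=[0, 0, 0, 0, 0, 0, 0, 0], gripper=[2, 2, 2, 2, 2, 2, 2, 2])

```text
clock: 43.13
tool_pos: [0.5906, 0.1964, 0.1043]
eef_rot: [-0.492, 0.512, 0.512, 0.483]
contact_force: [0.2, 0.1, -0.1]
opening: 0.396
```

```bash
python3 - <<'E'
from hole import *
from scipy.spatial.transform import Rotation as Ro
st=r.get_state();print(st['tool_pos'],Ro.from_quat(st['eef_rot']).as_matrix().round(3)[:,0],st['opening'],st['contact_force'])
zb=st['tool_pos'][2]+.016; W=snap('wrist','w9')
hole(W,(.593,.197,zb+.022),(130,60,40),(165,255,255))
h=cv2.cvtColor(W['image'],cv2.COLOR_RGB2HSV);m=cv2.inRange(h,np.array((40,80,30)),np.array((90,255,255)))
p=proj(W,(.593,.197,.01));k=np.zeros_like(m);cv2.circle(k,(int(p[0]),int(p[1])),62,255,-1);m&=k
c=max(cv2.findContours(m,cv2.RETR_EXTERNAL,2)[0],key=cv2.contourArea);x,y,w,hh=cv2.boundingRect(c)
print('foot pred',p,'box',x,y,w,hh,'left/right mid',x+w/2,'top-row centre',y+w/2*.95,ray(W,x+w/2,y+w/2*.95,.01))
E
```

```text
[0.59063947 0.19637349 0.10425192] [-0.049 -0.01  -0.999] 0.3962023110821553 [ 0.22820192  0.08931851 -0.07033411]
pred [324.1 276.4] hull ((324.68560791015625, 266.0087585449219), (73.44705963134766, 80.78868103027344), 177.5010223388672)
hole [324.7 262.9] [20.9 35.4] [0.5859 0.1972 0.1423]
foot pred (np.float64(326.02038700973264), np.float64(201.28644406397163)) box 272 146 112 99 left/right mid 328.0 top-row centre 199.2 [0.59105657 0.19874023 0.01      ]
```

Spacer and foot agree to about 1 mm. I lower it.

>>> apply_moves([
  [0, 0, -0.7],
  [0, 0, -1.5],
  [0, 0, -2.3],
  [0, 0, -3.1],
  [0, 0, -3.9],
  [0, 0, -4.7],
  [0, 0, -5.5],
  [0, 0, -5.7],
], roll=[0, 0, 0, 0, 0, 0, 0, 0], gripper=[2, 2, 2, 2, 2, 2, 2, 2])

```text
clock: 43.85
tool_pos: [0.5898, 0.1963, 0.0454]
eef_rot: [-0.492, 0.513, 0.512, 0.482]
contact_force: [-0.3, 0.9, 0.0]
opening: 0.396
```

>>> apply_moves([
  [0, 0, -0.1],
  [0, 0, -0.2],
  [0, 0, -0.3],
  [0, 0, -0.4],
  [0, 0, -0.5],
  [0, 0, -0.5],
  [0, 0, -0.5],
  [0, 0, -0.5],
], roll=[0, 0, 0, 0, 0, 0, 0, 0], gripper=[2, 2, 2, 2, 2, 2, 2, 2])

```text
clock: 44.52
tool_pos: [0.5909, 0.197, 0.0429]
eef_rot: [-0.492, 0.512, 0.512, 0.483]
contact_force: [-1.0, -0.6, 5.5]
opening: 0.393
```

>>> apply_moves([
  [0, 0, 0],
  [0, 0, 0],
  [0, 0, -0.1],
  [0, 0, -0.1],
  [0, 0, -0.1],
  [0, 0, -0.1],
  [0, 0, -0.1],
  [0, 0, -0.1],
], roll=[0, 0, 0, 0, 0, 0, 0, 0], gripper=[2, 2, 2, 2, 2, 2, 2, 2])

```text
clock: 45.18
tool_pos: [0.591, 0.197, 0.0428]
eef_rot: [-0.492, 0.512, 0.511, 0.484]
contact_force: [-2.4, -1.7, 11.2]
opening: 0.393
```

Seated (force rising to 11 N, no further travel). I release and go over the orange cap.

>>> apply_moves([
  [0, 0, 0],
  [0, 0, 0],
  [0, 0, 0],
  [0, 0, 0],
  [0, 0, 0],
  [0, 0, 0],
  [0, 0, 0],
  [0, 0, 0],
], roll=[0, 0, 0, 0, 0, 0, 0, 0], gripper=[4.5, 5, 5.5, 6, 6.5, 7, 7, 7])

```text
clock: 45.85
tool_pos: [0.5906, 0.1968, 0.0411]
eef_rot: [-0.492, 0.512, 0.512, 0.483]
contact_force: [-0.2, -0.6, -0.1]
opening: 0.791
```

>>> apply_moves([
  [0, 0, 1],
  [0, 0, 3],
  [0, 0, 5],
  [0, 0, 7],
  [0, 0, 9],
  [-1, -1, 9],
  [-3, -3, 9],
  [-5.5, -5.5, 9],
], roll=[0, 0, 0, 0, 0, 0, 0, 0], gripper=[7, 7, 7, 7, 7, 7, 7, 7])

```text
clock: 46.52
tool_pos: [0.5364, 0.1436, 0.1325]
eef_rot: [-0.493, 0.51, 0.512, 0.485]
contact_force: [-0.1, 0.9, 0.1]
opening: 0.794
```

>>> apply_moves([
  [-2.5, -2, 0],
  [-5, -4, 0],
  [-7.5, -6, 0],
  [-9.5, -8, 0],
  [-10.2, -8.4, -1],
  [-10.2, -8.4, -3],
  [-10.2, -8.4, -4],
  [-10.2, -8.4, -4],
], roll=[0, 0, 0, 0, 0, 0, 0, 0], gripper=[7, 7, 7, 7, 7, 7, 7, 7])

```text
clock: 47.18
tool_pos: [0.433, 0.0575, 0.0906]
eef_rot: [-0.492, 0.513, 0.512, 0.483]
contact_force: [0.3, -0.3, -0.1]
opening: 0.795
```

```bash
python3 - <<'E'
from blob import *
from scipy.spatial.transform import Rotation as Ro
st=r.get_state();print(st['tool_pos'],Ro.from_quat(st['eef_rot']).as_matrix().round(3)[:,0],np.round(st['q'],3))
W=snap('wrist','w10');top(W,(.436,.058,.038),(6,120,70),(20,255,255))
E
```

```text
[0.43302022 0.057451   0.09059371] [-0.05  -0.011 -0.999] [ 0.104  0.757 -0.551  2.165  0.83   0.5    0.479]
pred [325.6 217.1] box 307 186 47 55
top face 330.5 218.675 [0.4373 0.0618 0.038 ]
```

>>> apply_moves([
  [0.1, 0.2, -1],
  [0.1, 0.2, -2],
  [0.1, 0.2, -3],
  [0.1, 0.2, -4],
  [0.1, 0.2, -5],
  [0.1, 0.2, -5.5],
  [0.1, 0.2, -5.5],
  [0.1, 0.2, -5.5],
], roll=[0, 0, 0, 0, 0, 0, 0, 0], gripper=[7, 7, 7, 7, 7, 7, 7, 7])

```text
clock: 47.9
tool_pos: [0.435, 0.0601, 0.0367]
eef_rot: [-0.492, 0.512, 0.512, 0.483]
contact_force: [-0.5, -0.2, -0.0]
opening: 0.797
```

```bash
python3 - <<'E'
from h import *
st=r.get_state();print(st['tool_pos'],st['eef_rot'],np.round(st['q'],3))
E
```

```text
[0.43504487 0.06009437 0.03671438] [-0.49244476  0.51197414  0.51161101  0.48335785] [ 0.005  0.848 -0.399  2.188  0.993  0.351  0.333]
```

>>> apply_moves([
  [0, 0, -0.5],
  [0, 0, -1],
  [0, 0, -1.5],
  [0, 0, -2],
  [0, 0, -2.5],
  [0, 0, -2.5],
  [0, 0, -2.5],
  [0, 0, -2.5],
], roll=[0, 0, 0, 0, 0, 0, 0, 0], gripper=[7, 7, 7, 7, 7, 7, 7, 7])

```text
clock: 48.57
tool_pos: [0.4345, 0.0599, 0.0112]
eef_rot: [-0.492, 0.512, 0.512, 0.483]
contact_force: [-0.3, 0.3, -0.2]
opening: 0.793
```

```bash
python3 - <<'E'
from h import *
st=r.get_state();print(st['tool_pos'],st['eef_rot'],np.round(st['q'],3))
E
```

```text
[0.43453127 0.05988215 0.01115678] [-0.49222399  0.5122751   0.51179788  0.48306594] [-0.051  0.892 -0.307  2.196  1.082  0.267  0.253]
```

>>> apply_moves([
  [0, 0, -0.3],
  [0, 0, -0.6],
  [0, 0, -0.9],
  [0, 0, -1.2],
  [0, 0, -1.4],
  [0, 0, -1.4],
  [0, 0, -1.4],
  [0, 0, -1.4],
], roll=[0, 0, 0, 0, 0, 0, 0, 0], gripper=[7, 7, 7, 7, 7, 7, 6.5, 5.5])

```text
clock: 49.23
tool_pos: [0.4346, 0.0599, -0.0028]
eef_rot: [-0.492, 0.512, 0.512, 0.483]
contact_force: [0.0, -0.7, -0.6]
opening: 0.686
```

>>> apply_moves([
  [0, 0, 0],
  [0, 0, 0],
  [0, 0, 0],
  [0, 0, 0],
  [0, 0, 0],
  [0, 0, 0],
  [0, 0, 0],
  [0, 0, 0],
], roll=[0, 0, 0, 0, 0, 0, 0, 0], gripper=[4, 3, 2, 2, 2, 2, 2, 2])

```text
clock: 49.9
tool_pos: [0.4347, 0.0599, -0.0027]
eef_rot: [-0.492, 0.512, 0.512, 0.483]
contact_force: [0.2, -0.6, 0.9]
opening: 0.404
```

Central grip on the orange cap. I lift and carry it.

>>> apply_moves([
  [0, 0, 0],
  [0, 0, 0.5],
  [0, 0, 2],
  [0, 0, 4],
  [0, 0, 6.5],
  [0, 0, 9],
  [0, 0, 11.5],
  [0, 0, 12.3],
], roll=[0, 0, 0, 0, 0, 0, 0, 0], gripper=[2, 2, 2, 2, 2, 2, 2, 2])

```text
clock: 50.57
tool_pos: [0.4354, 0.0601, 0.123]
eef_rot: [-0.493, 0.511, 0.511, 0.484]
contact_force: [-0.3, 0.1, -0.9]
opening: 0.404
```

>>> apply_moves([
  [1.5, 1.3, 0],
  [3.5, 3, 0],
  [6, 5.2, 0],
  [8.5, 7.4, 0],
  [11, 9.6, 0],
  [13.5, 11.8, 0],
  [15, 13.1, 0],
  [15.6, 13.7, 0],
], roll=[0, 0, 0, 0, 0, 0, 0, 0], gripper=[2, 2, 2, 2, 2, 2, 2, 2])

```text
clock: 51.23
tool_pos: [0.592, 0.1993, 0.1195]
eef_rot: [-0.492, 0.511, 0.512, 0.484]
contact_force: [0.2, -0.0, -0.9]
opening: 0.4
```

>>> apply_moves([
  [0, 0, 0],
  [0, 0, 0],
  [0, 0, 0],
  [0, 0, 0],
  [0, 0, 0],
  [0, 0, 0],
  [0, 0, 0],
  [0, 0, 0],
], roll=[0, 0, 0, 0, 0, 0, 0, 0], gripper=[2, 2, 2, 2, 2, 2, 2, 2])

```text
clock: 51.9
tool_pos: [0.5905, 0.1966, 0.1203]
eef_rot: [-0.492, 0.512, 0.512, 0.483]
contact_force: [-0.1, 0.2, -0.2]
opening: 0.401
```

```bash
python3 - <<'E'
from blob import *
from scipy.spatial.transform import Rotation as Ro
st=r.get_state();print(st['tool_pos'],Ro.from_quat(st['eef_rot']).as_matrix().round(3)[:,0],st['opening'],st['contact_force'])
W=snap('wrist','w11');S=snap('side','s11');zb=st['tool_pos'][2]+.003
top(W,(.593,.197,zb+.038),(6,120,70),(20,255,255))
from m import blob
p=proj(S,(.593,.197,.069));q,e=blob(S,(130,50,40),(165,255,255),tuple(map(int,p)),25);print('spacer side',p,q,e)
E
```

```text
[0.59054902 0.19660986 0.1203397 ] [-0.048 -0.01  -0.999] 0.40075806076664494 [-0.11019166  0.24447498 -0.22263583]
pred [323.6 279.8] box 287 221 77 91
top face 325.5 275.425 [0.5907 0.1979 0.1613]
green [257.6 196.8] [38.9 39.6] top [0.5953 0.1985 0.01  ] side [299.1 167. ] [0.5915 0.1957 0.01  ]
blue [412.5 187. ] [39.2 39.6] top [ 0.6156 -0.1915  0.01  ] side [389.5 272.5] [ 0.6109 -0.1962  0.01  ]
big [278.1 131. ] [49.5 50. ] top [0.7619 0.1458 0.01  ] side [364.3 156.8] [0.7592 0.1444 0.01  ]
small [192.7 163.8] [28.8 29.7] top [0.6804 0.3618 0.01  ] side [299.8 122.9] [0.676  0.3569 0.01  ]
orange [312.5 259. ] [14.5 15.3] top [0.4396 0.0621 0.03  ] side [266.  220.8] [0.4344 0.0533 0.03  ]
yellow [358.5 263. ] [13.6 14.5] top [ 0.4284 -0.0505  0.03  ] side [281.5 253.2] [ 0.4253 -0.0485  0.03  ]
violet [445.1 253.5] [14.9 16.7] top [ 0.4483 -0.2675  0.015 ] side [340.3 332.9] [ 0.4453 -0.2706  0.015 ]
white [214.3 259. ] [19.7 34.1] top [0.4411 0.3067 0.01  ] side [230.3 162.7] [0.4416 0.301  0.01  ]
spacer side (np.float64(298.1080333264993), np.float64(149.43247842465604)) [297.49952245 149.44603629] (15.420756340026855, 16.056907653808594)
```

Aligned as the spacer was; the spacer sits at its predicted pixel (297.5,149.4). I lower the cap.

>>> apply_moves([
  [0, 0, -0.5],
  [0, 0, -1.1],
  [0, 0, -1.7],
  [0, 0, -2.3],
  [0, 0, -2.9],
  [0, 0, -3.4],
  [0, 0, -3.8],
  [0, 0, -3.8],
], roll=[0, 0, 0, 0, 0, 0, 0, 0], gripper=[2, 2, 2, 2, 2, 2, 2, 2])

```text
clock: 52.67
tool_pos: [0.5901, 0.1965, 0.0811]
eef_rot: [-0.492, 0.513, 0.512, 0.483]
contact_force: [0.0, -0.4, -0.4]
opening: 0.398
```

>>> apply_moves([
  [0, 0, -0.1],
  [0, 0, -0.2],
  [0, 0, -0.3],
  [0, 0, -0.4],
  [0, 0, -0.5],
  [0, 0, -0.5],
  [0, 0, -0.5],
  [0, 0, -0.5],
], roll=[0, 0, 0, 0, 0, 0, 0, 0], gripper=[2, 2, 2, 2, 2, 2, 2, 2])

```text
clock: 53.33
tool_pos: [0.5908, 0.1969, 0.0774]
eef_rot: [-0.492, 0.512, 0.512, 0.483]
contact_force: [-0.4, -0.7, 0.5]
opening: 0.402
```

>>> apply_moves([
  [0, 0, -0.1],
  [0, 0, -0.1],
  [0, 0, -0.1],
  [0, 0, -0.1],
  [0, 0, -0.1],
  [0, 0, -0.1],
  [0, 0, -0.1],
  [0, 0, -0.1],
], roll=[0, 0, 0, 0, 0, 0, 0, 0], gripper=[2, 2, 2, 2, 2, 2, 2, 2])

```text
clock: 54.0
tool_pos: [0.591, 0.197, 0.0773]
eef_rot: [-0.492, 0.512, 0.511, 0.484]
contact_force: [-0.8, -1.0, 6.8]
opening: 0.399
```

Seated at the expected height. I release, rise and clear off for the final look.

>>> apply_moves([
  [0, 0, 0],
  [0, 0, 0],
  [0, 0, 0],
  [0, 0, 0],
  [0, 0, 0],
  [0, 0, 0],
  [0, 0, 0],
  [0, 0, 0],
], roll=[0, 0, 0, 0, 0, 0, 0, 0], gripper=[4.5, 5, 5.5, 6, 6.5, 7, 7, 7])

```text
clock: 54.67
tool_pos: [0.5906, 0.1968, 0.0761]
eef_rot: [-0.492, 0.512, 0.512, 0.483]
contact_force: [0.5, 0.1, -0.6]
opening: 0.797
```

>>> apply_moves([
  [0, 0, 1],
  [0, 0, 3],
  [0, 0, 5],
  [0, 0, 7],
  [0, 0, 9],
  [-2, 1, 10],
  [-4.5, 3, 10],
  [-7, 5, 10],
], roll=[0, 0, 0, 0, 0, 0, 0, 0], gripper=[7, 7, 7, 7, 7, 7, 7, 7])

```text
clock: 55.33
tool_pos: [0.5209, 0.2469, 0.1778]
eef_rot: [-0.492, 0.512, 0.511, 0.485]
contact_force: [0.8, 0.8, 0.1]
opening: 0.8
```

>>> apply_moves([
  [-1, 2, 0],
  [-2, 4, 0],
  [-3, 6, 0],
  [-4, 8, 0],
  [-5, 9, 0],
  [-5, 9, 0],
  [-5, 9, 0],
  [-5, 9, 0],
], roll=[0, 0, 0, 0, 0, 0, 0, 0], gripper=[7, 7, 7, 7, 7, 7, 7, 7])

```text
clock: 56.0
tool_pos: [0.4717, 0.335, 0.1761]
eef_rot: [-0.492, 0.513, 0.511, 0.483]
contact_force: [1.0, 0.6, -0.6]
opening: 0.795
```

```bash
python3 - <<'E'
from h import *
S=snap('side','s12');T=snap('top','t12')
def crop(s,pts,x0,y0,w,h,f):
    im=cv2.resize(s['image'][y0:y0+h,x0:x0+w],None,fx=f,fy=f,interpolation=2)
    for X in pts:
        q=proj(s,X);cv2.circle(im,(int((q[0]-x0)*f),int((q[1]-y0)*f)),2,(0,255,255),-1)
    return im
g=(.592,.197);b=(.612,-.194)
a=crop(S,[(*g,z) for z in(.02,.058,.08,.118)],250,110,100,100,4)
c=crop(S,[(*b,z) for z in(.02,.058,.096)],340,205,100,100,4)
cv2.imwrite('pics/c13.png',np.hstack([a,c])[:,:,::-1])
E
```

```text
(no output)
```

View pics/c13.png

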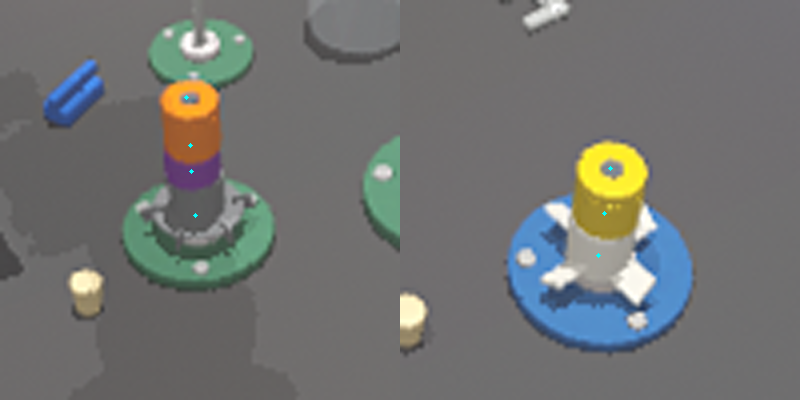

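Both stacks stand straight with no gaps. The orange screw head (189,98) and the yellow one (611,169) lie on the predicted cap-top points, and the robot is well clear. I hand it in.

```bash
python3 -c "
from plant import r
print(r.finish_job())"
```

```text
the job is handed in; nothing more can be done
None
```

Both stirrers are rebuilt and handed in at about 56 s. The green shaft carries the steel impeller, then the violet spacer, then the orange cap. The blue shaft carries the white impeller, then the yellow cap.

**Last checks:** Each part was lowered in the grip until the wrist force turned to an upward push of about 6–11 N at the expected seat height, then released. The final side view shows both stacks straight and without gaps. Both cap tops lie on their predicted points for full seating (118 mm on green, 96 mm on blue). The gripper stood well clear of everything.

**What went wrong or disagreed:**
- **Fingertip height:** The fingertips are about 38 mm higher than the stated tool frame says. Two early grasps of the steel impeller closed on nothing because of this. I measured the offset in two camera views and allowed for it from then on.
- **Yellow cap:** On the first grasp the arm could not quite reach the pose, so the pads caught only the cap's edge. I set it down further out and gripped it again centrally.
- **Tool tilt:** That same move left the tool tilted by about 3°, and I could not correct it. The tilt is about the jaw axis, and the parts gripped after it seated normally.
- **Cameras:** The top and side cameras disagreed by about 4 mm, so I used the mean of the two.

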